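Sort the evidence-bag clips by feel and lock the good ones in the carrier

TASK

Swing the retaining lever of the aluminium carrier fully open, then squeeze each spring clip on the inspection table to feel its jaw stiffness: lay the firm ones flat in the carrier and put the weak ones, which give way right in at a light squeeze, in the cardboard reject box. When every clip is sorted, swing the lever fully shut again over the carrier. Leave the other goods on the table where they are.

Things in the scene. Friction and masses are not known exactly. Their poses are not given: they have to be found in the camera images.
- clip1: black plastic spring bag-clip lying on its side, 22 mm high, 50 g. Origin: on its underside at the upright pivot pin (steel coil). x runs to the shut jaws (end 38 mm from the pin, 14 mm wide), -x to two flared wings (end 37 mm from the pin; over their outer faces 38 mm at the tips, 24 mm at the pin), z up. Pinching the wings about 28 mm from the pin opens the jaws. May be absent (None).
- clip2: another clip that looks just like clip1, same origin and axes; may be absent. On every clip, wings pinched right in stop with their outer faces parallel, 22 to 25 mm apart. A weak clip is pinched right in by under 8 N; a firm one needs over 50 N and at 20 N gives only about 3 mm (still 33 to 35 mm over the wings).
- clip3: another clip that looks just like clip1, same origin and axes; may be absent. Of the six possible clips three are firm and three weak, four to six are present; which is which can only be felt.
- clip4: another clip that looks just like clip1, firm or weak; same origin and axes; may be absent.
- clip5: another clip that looks just like clip1, firm or weak; same origin and axes; may be absent.
- clip6: another clip that looks just like clip1, firm or weak; same origin and axes; may be absent.
- clip1_arm: the second, hinged arm (on the -y side) of clip1; origin at the same pivot pin, axes as the clip's when the jaws are shut. It shuts the jaws with over 7 N on a firm clip, under 2 N on a weak one.
- clip2_arm: the second, hinged arm (on the -y side) of clip2; origin at the same pivot pin, axes as the clip's when the jaws are shut. It shuts the jaws with over 7 N on a firm clip, under 2 N on a weak one.
- clip3_arm: the second, hinged arm (on the -y side) of clip3; origin at the same pivot pin, axes as the clip's when the jaws are shut. It shuts the jaws with over 7 N on a firm clip, under 2 N on a weak one.
- clip4_arm: the second, hinged arm (on the -y side) of clip4; origin at the same pivot pin, axes as the clip's when the jaws are shut. It shuts the jaws with over 7 N on a firm clip, under 2 N on a weak one.
- clip5_arm: the second, hinged arm (on the -y side) of clip5; origin at the same pivot pin, axes as the clip's when the jaws are shut. It shuts the jaws with over 7 N on a firm clip, under 2 N on a weak one.
- clip6_arm: the second, hinged arm (on the -y side) of clip6; origin at the same pivot pin, axes as the clip's when the jaws are shut. It shuts the jaws with over 7 N on a firm clip, under 2 N on a weak one.
- carrier: fixed aluminium stock carrier: an open tray 130 mm (x) by 210 mm (y), walls 25 mm high and 5 mm thick, with a steel retaining lever on a post 80 mm to its +x (far) side. Origin: centre of its underside on the table, z up. Clips lie in it side by side along its x, 60 mm apart (three fit).
- carrier_floor (a point): centre of the carrier's inner floor (5 mm above the table; inner floor 120 mm by 200 mm); axes as the carrier's.
- lever (a joint): swing of the retaining lever about an upright axis, rad: 0 = fully shut (bar across the middle of the tray, pointing to the carrier's -x), 1.7 = open stop (swung anticlockwise seen from above, clear of the tray, pointing to the carrier's -y). It stays where left; about 0.6 N at the knob moves it. Bar 16 mm wide, underside 36 mm, top 46 mm above the table.
- lever_hinge (a point): the lever's upright hinge axis at the bar's mid-height: 80 mm along the carrier's +x from its centre, 41 mm above the table.
- lever_knob (a point): middle of the upright black knob at the free end of the lever (cylinder 18 mm across, from 46 to 80 mm above the table), 156 mm from the hinge axis; this point is 63 mm above the table. Pinch it from above or push it sideways.
- reject_in (a point): centre of the inner floor (4 mm above the table) of the fixed shallow cardboard reject box, 150 mm (x) by 210 mm (y) outside, walls 32 mm high and 4 mm thick; axes along the box's sides, z up.
- pill_bottle: bystander: round white pill bottle 44 mm across, 85 mm tall; origin centre of its base.
- carton_a: bystander: white medicine carton 55 x 110 x 35 mm; origin centre of its base.
- carton_b: bystander: green medicine carton 50 x 120 x 45 mm; origin centre of its base.
- blister_stack: bystander: silvery stack of blister packs 60 x 100 x 20 mm; origin centre of its base.
- tape_roll: bystander: roll of yellow parcel tape lying flat, 90 mm across, 45 mm high; origin centre of its base.
- marker_box: bystander: small white ampoule box 22 x 50 x 18 mm (length along its y); origin centre of its base.
Things that resemble listed ones, but are neither listed nor needed, are in the scene too. Leave any purple or red look-alike of the clip1 alone.

How it is judged (in metres and radians):
On the way, in this order (a step that is already met when the one before it is completed fails the run):
1. the carrier's lever is swung open (beyond 1.3 rad) (value of joint lever above 1.3 rad), for 0.2 s.
2. with the lever open, every firm clip lies flat in the carrier and every weak clip is in the reject box, let go (value of joint lever above 1 rad and ((contact force between clip1 and clip1_arm above 4 N and x of clip1 in the frame of carrier_floor between -0.05 and 0.05 m and y of clip1 in the frame of carrier_floor between -0.095 and 0.095 m and z of clip1 in the frame of carrier_floor between -0.01 and 0.032 m and angle between the z axis of clip1 and the z axis of carrier, either way round below 0.25 rad) or (contact force between clip1 and clip1_arm below 4 N and x of clip1 in the frame of reject_in between -0.07 and 0.07 m and y of clip1 in the frame of reject_in between -0.1 and 0.1 m and z of clip1 in the frame of reject_in between -0.01 and 0.06 m)) and ((contact force between clip2 and clip2_arm above 4 N and x of clip2 in the frame of carrier_floor between -0.05 and 0.05 m and y of clip2 in the frame of carrier_floor between -0.095 and 0.095 m and z of clip2 in the frame of carrier_floor between -0.01 and 0.032 m and angle between the z axis of clip2 and the z axis of carrier, either way round below 0.25 rad) or (contact force between clip2 and clip2_arm below 4 N and x of clip2 in the frame of reject_in between -0.07 and 0.07 m and y of clip2 in the frame of reject_in between -0.1 and 0.1 m and z of clip2 in the frame of reject_in between -0.01 and 0.06 m)) and ((contact force between clip3 and clip3_arm above 4 N and x of clip3 in the frame of carrier_floor between -0.05 and 0.05 m and y of clip3 in the frame of carrier_floor between -0.095 and 0.095 m and z of clip3 in the frame of carrier_floor between -0.01 and 0.032 m and angle between the z axis of clip3 and the z axis of carrier, either way round below 0.25 rad) or (contact force between clip3 and clip3_arm below 4 N and x of clip3 in the frame of reject_in between -0.07 and 0.07 m and y of clip3 in the frame of reject_in between -0.1 and 0.1 m and z of clip3 in the frame of reject_in between -0.01 and 0.06 m)) and ((contact force between clip4 and clip4_arm above 4 N and x of clip4 in the frame of carrier_floor between -0.05 and 0.05 m and y of clip4 in the frame of carrier_floor between -0.095 and 0.095 m and z of clip4 in the frame of carrier_floor between -0.01 and 0.032 m and angle between the z axis of clip4 and the z axis of carrier, either way round below 0.25 rad) or (contact force between clip4 and clip4_arm below 4 N and x of clip4 in the frame of reject_in between -0.07 and 0.07 m and y of clip4 in the frame of reject_in between -0.1 and 0.1 m and z of clip4 in the frame of reject_in between -0.01 and 0.06 m)) and ((contact force between clip5 and clip5_arm above 4 N and x of clip5 in the frame of carrier_floor between -0.05 and 0.05 m and y of clip5 in the frame of carrier_floor between -0.095 and 0.095 m and z of clip5 in the frame of carrier_floor between -0.01 and 0.032 m and angle between the z axis of clip5 and the z axis of carrier, either way round below 0.25 rad) or (contact force between clip5 and clip5_arm below 4 N and x of clip5 in the frame of reject_in between -0.07 and 0.07 m and y of clip5 in the frame of reject_in between -0.1 and 0.1 m and z of clip5 in the frame of reject_in between -0.01 and 0.06 m)) and ((contact force between clip6 and clip6_arm above 4 N and x of clip6 in the frame of carrier_floor between -0.05 and 0.05 m and y of clip6 in the frame of carrier_floor between -0.095 and 0.095 m and z of clip6 in the frame of carrier_floor between -0.01 and 0.032 m and angle between the z axis of clip6 and the z axis of carrier, either way round below 0.25 rad) or (contact force between clip6 and clip6_arm below 4 N and x of clip6 in the frame of reject_in between -0.07 and 0.07 m and y of clip6 in the frame of reject_in between -0.1 and 0.1 m and z of clip6 in the frame of reject_in between -0.01 and 0.06 m)) and linear speed of each of clip1, clip2, clip3, clip4, clip5, clip6 below 0.03 m/s and contact force between the fingers and clip1 below 0.1 N and contact force between the fingers and clip2 below 0.1 N and contact force between the fingers and clip3 below 0.1 N and contact force between the fingers and clip4 below 0.1 N and contact force between the fingers and clip5 below 0.1 N and contact force between the fingers and clip6 below 0.1 N), for 0.2 s.
3. the lever is swung shut again (below 0.1 rad) (value of joint lever below 0.1 rad), for 0.2 s.
At the end, for the whole second after the job is handed in: Each firm clip (jaws shut with over 4 N) lies flat, within 0.25 rad, on the carrier floor, pivot within 50 mm of its centre in x and 95 mm in y; each weak clip is in the reject box, pivot within 70 mm of its centre in x and 100 mm in y; all at rest; lever shut to 0.1 rad (value of joint lever below 0.1 rad and ((contact force between clip1 and clip1_arm above 4 N and x of clip1 in the frame of carrier_floor between -0.05 and 0.05 m and y of clip1 in the frame of carrier_floor between -0.095 and 0.095 m and z of clip1 in the frame of carrier_floor between -0.01 and 0.032 m and angle between the z axis of clip1 and the z axis of carrier, either way round below 0.25 rad) or (contact force between clip1 and clip1_arm below 4 N and x of clip1 in the frame of reject_in between -0.07 and 0.07 m and y of clip1 in the frame of reject_in between -0.1 and 0.1 m and z of clip1 in the frame of reject_in between -0.01 and 0.06 m)) and ((contact force between clip2 and clip2_arm above 4 N and x of clip2 in the frame of carrier_floor between -0.05 and 0.05 m and y of clip2 in the frame of carrier_floor between -0.095 and 0.095 m and z of clip2 in the frame of carrier_floor between -0.01 and 0.032 m and angle between the z axis of clip2 and the z axis of carrier, either way round below 0.25 rad) or (contact force between clip2 and clip2_arm below 4 N and x of clip2 in the frame of reject_in between -0.07 and 0.07 m and y of clip2 in the frame of reject_in between -0.1 and 0.1 m and z of clip2 in the frame of reject_in between -0.01 and 0.06 m)) and ((contact force between clip3 and clip3_arm above 4 N and x of clip3 in the frame of carrier_floor between -0.05 and 0.05 m and y of clip3 in the frame of carrier_floor between -0.095 and 0.095 m and z of clip3 in the frame of carrier_floor between -0.01 and 0.032 m and angle between the z axis of clip3 and the z axis of carrier, either way round below 0.25 rad) or (contact force between clip3 and clip3_arm below 4 N and x of clip3 in the frame of reject_in between -0.07 and 0.07 m and y of clip3 in the frame of reject_in between -0.1 and 0.1 m and z of clip3 in the frame of reject_in between -0.01 and 0.06 m)) and ((contact force between clip4 and clip4_arm above 4 N and x of clip4 in the frame of carrier_floor between -0.05 and 0.05 m and y of clip4 in the frame of carrier_floor between -0.095 and 0.095 m and z of clip4 in the frame of carrier_floor between -0.01 and 0.032 m and angle between the z axis of clip4 and the z axis of carrier, either way round below 0.25 rad) or (contact force between clip4 and clip4_arm below 4 N and x of clip4 in the frame of reject_in between -0.07 and 0.07 m and y of clip4 in the frame of reject_in between -0.1 and 0.1 m and z of clip4 in the frame of reject_in between -0.01 and 0.06 m)) and ((contact force between clip5 and clip5_arm above 4 N and x of clip5 in the frame of carrier_floor between -0.05 and 0.05 m and y of clip5 in the frame of carrier_floor between -0.095 and 0.095 m and z of clip5 in the frame of carrier_floor between -0.01 and 0.032 m and angle between the z axis of clip5 and the z axis of carrier, either way round below 0.25 rad) or (contact force between clip5 and clip5_arm below 4 N and x of clip5 in the frame of reject_in between -0.07 and 0.07 m and y of clip5 in the frame of reject_in between -0.1 and 0.1 m and z of clip5 in the frame of reject_in between -0.01 and 0.06 m)) and ((contact force between clip6 and clip6_arm above 4 N and x of clip6 in the frame of carrier_floor between -0.05 and 0.05 m and y of clip6 in the frame of carrier_floor between -0.095 and 0.095 m and z of clip6 in the frame of carrier_floor between -0.01 and 0.032 m and angle between the z axis of clip6 and the z axis of carrier, either way round below 0.25 rad) or (contact force between clip6 and clip6_arm below 4 N and x of clip6 in the frame of reject_in between -0.07 and 0.07 m and y of clip6 in the frame of reject_in between -0.1 and 0.1 m and z of clip6 in the frame of reject_in between -0.01 and 0.06 m)) and linear speed of each of clip1, clip2, clip3, clip4, clip5, clip6 below 0.03 m/s); the robot touches nothing.
It fails at once if one of the other goods (bottle, cartons, blister stack, tape roll, ampoule box) is shifted by more than 40 mm (distance of any of pill_bottle, carton_a, carton_b, blister_stack, tape_roll, marker_box from where it was at the start of the episode above 0.04 m).
Of clip1, clip2, clip3, clip4, clip5, clip6 only 4 to 6 are there at a start; the rules pass over those that are not, and their reading is None.
At some moment in a run one of clip1, clip2, clip3, clip4, clip5, clip6 may be knocked a few centimetres aside while the robot is not near it.
Once in a run the grip may slacken for a moment while it holds something.
It also fails if it takes over 210 s, if anything falls off the work surface, if the arm or the gripper's body presses on something with over 40 N, if the wrist force passes 120 N, or if a joint passes its speed limit or range.

ROBOT

A 6-joint arm with a two-finger parallel gripper is mounted at the origin on the work surface. World frame = base frame: x ahead of the robot, y to its left, z up, the work surface at z = 0. Lengths are in mm, angles in rad, forces in N, time in s.
With the tool pointing down it reaches from about 325 to 775 mm from the base axis. Payload 9.3 kg.
Tool frame: the origin (TCP) lies at the very end of the fingers, on their centre line; the grasp point (between the pads) lies 19 mm behind it; z points along the fingers, y is the line along which they close (so a half turn about z gives the same grasp; the last joint's range is limited). The gripper opens to 85 mm and grips with 20 to 120 N. Pads are 22 mm wide; open, the fingers measure 114 mm over their backs; the gripper's body (76 mm by 85 mm) begins 54 mm behind the grasp point. The pads swing forward as they close: fully open they stand 13 mm farther back than shut.
Start: joints at [1.121, 0.259, 0.021, 1.334, 0, 1.418], TCP at [160.855, 525.949, 231.279] pointing down, gripper open.
Joint ranges: [-3.04, 3.04], [-0.91, 1.82], [-1.04, 1.36], [-1.92, 1.95], [-1.52, 1.45], [-3.14, 3.14]. Speed limits (rad/s): [2.22, 2.22, 2.79, 3.14, 3.14, 3.14].

INTERFACE

Orientations are given as a rotation vector (axis times angle).
In Python, from cell import manip, get_image, ticket gives the robot as it stands. The module is installed in compiled form; this text tells all that it offers.
- The arm moves only by the shell command python3 -m creep 'ROWS' [FORCE]. ROWS is JSON, one flat list of numbers, 5 for each row, row after row: the opening in per cent of the stroke, from 0 (shut) to 100 (fully open), then the shift along the tool's x, y, z in m, then the turn about the tool's z in degrees. In form: [jaw, x, y, z, twist, jaw, x, y, z, twist, ...]. A call has exactly 8 rows; each row shifts and turns the commanded pose from where the row before left it, along the tool's axes as they then stand; what a row does not reach is not made up. A row lasts 1/12 s, in which the tool goes at most 41.7 mm and 7.16 degrees, less where a joint would pass 70% of its speed; a pose out of reach is approached as far as the arm can. A call with a gripper value outside its range is refused whole. The fingers move at their own pace and stop on an object; FORCE is the grip in N (left out, the last holds). Time passes only in rows, so rows that do not move let the fingers close, or fill a call up. It gives the time, the measured TCP pose, the force, the opening and the grip force at its end, in the units of the state.
- manip.state(): the state, without advancing time (a new reading comes with each control period).
- get_image(name): name is "scene" or "top" or "wrist"; returns a dict with "pixels" (480x640x3 uint8, blue, green, red), "range_z" (480x640 float32, mm along the optical axis (not along the pixel's ray), 0 where there is no reading), "fx", "fy", "cx", "cy" (pixels), "rvec" (rotation vector, rad) and "tvec" (3), from world to camera coordinates, as OpenCV has them. Camera axes: x right, y down, z forward; pixel columns grow to the right and rows downward; lengths in mm; the calibration is good to about 2 mm. A picture is of the moment at which its call begins.
- ticket.sign_off(): hands the job in; it is judged then, once.
The state is a dict: "time": time; "q": joint angles; "qvel": joint speeds; "effort": joint torques, N m; "ee_pos": TCP position; "orientation": TCP orientation; "wrist_force": force on the tool from outside, world axes, zero at the start; "ft_torque": the same for the moment, N m; "width": opening from 0.0 (shut) to 1.0 (fully open); "gripper_force": force on a finger pad.
Only numpy, scipy, OpenCV 4.12 (cv2) and the standard library are available. Lean on these libraries where they do the work, as an engineer would, in place of code of your own. Each camera call takes 0.05 s, during which the arm holds its last target. There are 200 camera calls.

## Working session

There is one attempt and no reset: what is moved stays moved. The work goes in short steps, Python scripts to look and compute and a shell command to move; the robot and the scene stay as the last step left them, time stands still between calls to the robot, and variables do not carry over. Pictures are saved under pics/ and viewed, at most 14 in all, crops included, and the job is handed in when it is done.

```bash
mkdir -p pics
cat > h.py <<'E'
import numpy as np, cv2, pickle
from cell import manip, get_image
def grab(n):
    im=get_image(n); im['R']=cv2.Rodrigues(np.array(im['rvec'],float))[0]; im['t']=np.array(im['tvec'],float).ravel(); return im
def onplane(im,u,v,z):
    d=im['R'].T@np.array([(u-im['cx'])/im['fx'],(v-im['cy'])/im['fy'],1.]); c=-im['R'].T@im['t']
    return c+d*(z-c[2])/d[2]
def cloud(im):
    v,u=np.mgrid[:480,:640]; Z=im['range_z'].astype(float)
    P=np.stack([(u-im['cx'])/im['fx']*Z,(v-im['cy'])/im['fy']*Z,Z],-1)
    W=(P-im['t'])@im['R']; W[Z==0]=np.nan; return W
E
python3 - <<'E'
from h import *
for n in ('top','scene'):
    im=grab(n); cv2.imwrite(f'pics/{n}0.png',im['pixels']); pickle.dump(im,open(n+'0.pkl','wb'))
    print(n,im['fx'],im['fy'],im['cx'],im['cy'],-im['R'].T@im['t'],im['R'][2])
s=manip.state(); print({k:np.round(v,3) for k,v in s.items()})
E
```

```text
top 554.8433348002605 554.8433348002605 312.2043948178921 228.27050676064852 [ 375.71220339   33.8045842  1139.2180476 ] [ 0.14580678 -0.01795948 -0.98915006]
scene 433.85837514460155 433.85837514460155 324.2007352556592 240.93435502224966 [ 958.05058993 -236.63394644  804.34663139] [-0.48862807  0.2902681  -0.82279222]
{'time': np.float64(0.1), 'q': array([ 1.121,  0.259,  0.021,  1.334, -0.   ,  1.418]), 'qvel': array([-0.   , -0.001,  0.002,  0.   , -0.   , -0.001]), 'effort': array([ 6.0000e-03, -5.5670e+01,  3.4507e+01,  1.2000e-02, -0.0000e+00,
       -0.0000e+00]), 'ee_pos': array([160.765, 525.741, 230.718]), 'orientation': array([-4.650e-01, -3.107e+00,  2.000e-03]), 'wrist_force': array([-0.377, -0.477,  0.129]), 'ft_torque': array([-0.001, -0.008,  0.024]), 'gripper_force': np.float64(0.0), 'width': np.float64(0.999)}
```

View pics/top0.png

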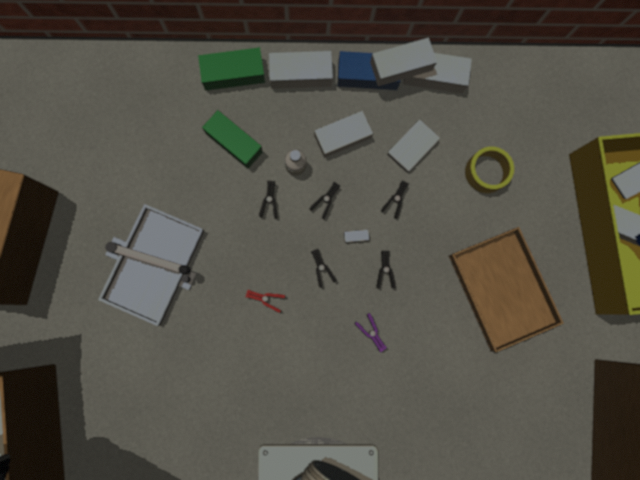

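View pics/scene0.png

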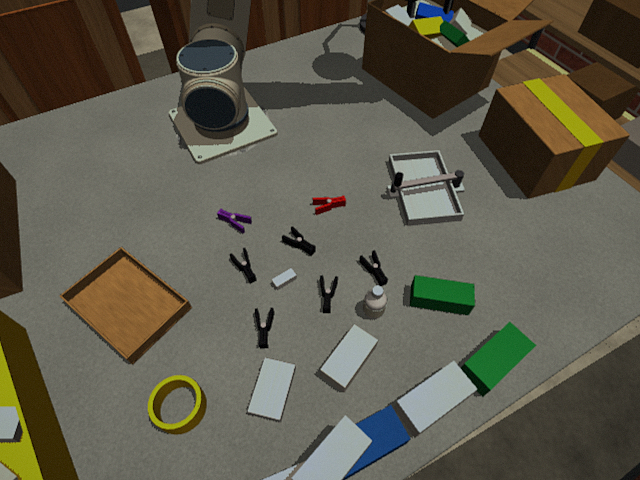

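Top view: five black clips at (269,199), (326,199), (397,199), (322,268), (386,270). The purple (372,333) and red (266,299) look-alikes are to be left alone. The carrier is at (152,265), with the lever hinge at about (112,247) and the black knob at (186,270). The reject box is at (505,290). The white ampoule box (357,236) sits among the clips.

```bash
cat > clips.py <<'E'
from h import *
def clips(im,zlo=9,zhi=40,roi=None,verbose=True):
    W=cloud(im); px=im['pixels'].astype(int); mx=px.max(2)
    m=((mx<60)&(W[...,2]>zlo)&(W[...,2]<zhi)&(W[...,0]>250)&(W[...,0]<800)&(abs(W[...,1])<520)).astype(np.uint8)
    n,l,st,c=cv2.connectedComponentsWithStats(m); out=[]
    for i in range(1,n):
        if st[i,4]<60 or st[i,4]>1500: continue
        v,u=np.nonzero(l==i); P=np.array([onplane(im,a,b,18)[:2] for a,b in zip(u,v)])
        c0=P.mean(0); _,_,Vt=np.linalg.svd(P-c0,full_matrices=False); d=Vt[0]; s=(P-c0)@d; t=(P-c0)@Vt[1]
        lo,hi=s.min(),s.max(); mid=(lo+hi)/2; L=hi-lo
        w1=np.ptp(t[s>hi-L/4]); w0=np.ptp(t[s<lo+L/4])
        if w1>w0: d=-d
        piv=c0+Vt[0]*mid+Vt[1]*0
        out.append(dict(px=(round(u.mean()),round(v.mean())),n=len(u),piv=piv,ang=np.degrees(np.arctan2(d[1],d[0])),L=L,w=(w0,w1),d=d))
        if verbose: print(out[-1]['px'],len(u),'piv',piv.round(0),'ang %.0f L %.0f w %.0f %.0f'%(out[-1]['ang'],L,w0,w1),'wing28',(piv-28*d).round(0))
    return out
E
python3 - <<'E'
from clips import *
im=pickle.load(open('top0.pkl','rb')); clips(im)
W=cloud(im)
print('table z',np.nanmedian(W[300:330,430:450,2]))
for n,(u,v),z in (('hinge',(112,247),46),('knob',(186,268),80),):
    print(n,onplane(im,u,v,z).round(1),W[v-2:v+3,u-2:u+3,2].round(0).tolist())
# knob: dark above z 60
px=im['pixels'].max(2)
M=(W[...,2]>60)&(W[...,2]<95)&(W[...,1]>100)&(W[...,1]<480)&(W[...,0]<600)&(W[...,0]>250)
v,u=np.nonzero(M); print('knob cand',[(a,b,W[b,a].round(0).tolist(),int(px[b,a])) for a,b in list(zip(u,v))[::4]])
for nm,M in (('bar',(W[...,2]>38)&(W[...,2]<56)),('wall',(W[...,2]>17)&(W[...,2]<32))):
    m=(M&(W[...,1]>160)&(W[...,1]<480)&(W[...,0]<580)&(W[...,0]>200)).astype(np.uint8)
    P=W[m>0][:,:2].astype(np.float32); r=cv2.minAreaRect(P); print(nm,len(P),r,cv2.boxPoints(r).round(0).tolist())
m=((W[...,2]>22)&(W[...,2]<42)&(W[...,1]<-210)&(W[...,1]>-480)&(W[...,0]<600)&(W[...,0]>200)).astype(np.uint8)
n,l,st,c=cv2.connectedComponentsWithStats(m); i=1+np.argmax(st[1:,4]); P=W[l==i][:,:2].astype(np.float32); r=cv2.minAreaRect(P); print('reject',st[i],r,cv2.boxPoints(r).round(0).tolist())
cr=im['pixels'][180:360,60:420]; b=np.clip(im['pixels'][150:360,90:420].astype(float)*2,0,255).astype(np.uint8)
cv2.imwrite('pics/crop0.png',cv2.resize(b,None,fx=2.4,fy=2.4,interpolation=cv2.INTER_CUBIC))
E
```

```text
(238, 153) 190 piv [708. 188.] ang 64 L 129 w 11 50 wing28 [696. 163.]
(347, 146) 114 piv [715. -60.] ang -67 L 108 w 4 7 wing28 [704. -34.]
(499, 160) 183 piv [ 688. -377.] ang -137 L 66 w 26 25 wing28 [ 708. -357.]
(476, 182) 182 piv [ 640. -327.] ang -135 L 83 w 28 24 wing28 [ 660. -308.]
(297, 172) 60 piv [660.  43.] ang 107 L 40 w 11 11 wing28 [668.  16.]
(272, 196) 178 piv [601.  95.] ang -170 L 79 w 17 7 wing28 [628. 100.]
(397, 198) 249 piv [ 605. -162.] ang -26 L 78 w 15 37 wing28 [ 580. -150.]
(327, 198) 246 piv [603. -16.] ang -36 L 77 w 15 37 wing28 [581.   1.]
(263, 207) 69 piv [585. 115.] ang -14 L 41 w 7 8 wing28 [558. 122.]
(137, 228) 82 piv [540. 370.] ang -23 L 85 w 4 4 wing28 [514. 380.]
(538, 279) 383 piv [ 445. -443.] ang 20 L 204 w 9 51 wing28 [ 419. -452.]
(321, 267) 250 piv [462.  -5.] ang 22 L 75 w 16 36 wing28 [436. -16.]
(386, 269) 270 piv [ 459. -135.] ang 1 L 73 w 16 37 wing28 [ 431. -136.]
(472, 303) 238 piv [ 392. -308.] ang -158 L 208 w 6 5 wing28 [ 418. -297.]
(113, 277) 96 piv [440. 412.] ang 157 L 90 w 4 4 wing28 [466. 401.]
table z 0.09135615747451
[... 1516 characters left out ...]
 [444.0, 260.0, 80.0], 31), (np.int64(187), np.int64(273), [445.0, 254.0, 73.0], 29), (np.int64(186), np.int64(274), [444.0, 257.0, 63.0], 44)]
bar 665 ((473.5332336425781, 336.8273010253906), (175.69888305664062, 23.320003509521484), 71.2946548461914) [[434.0, 257.0], [456.0, 250.0], [513.0, 416.0], [491.0, 424.0]]
wall 1047 ((464.80511474609375, 333.7933349609375), (161.17787170410156, 209.9236602783203), 66.91143035888672) [[337.0, 301.0], [530.0, 218.0], [593.0, 367.0], [400.0, 449.0]]
reject [ 451  227  110  126 1054] ((420.22479248046875, -377.5527648925781), (210.43161010742188, 152.7833709716797), 22.22018051147461) [[294.0, -347.0], [352.0, -488.0], [547.0, -408.0], [489.0, -267.0]]
```

View pics/crop0.png

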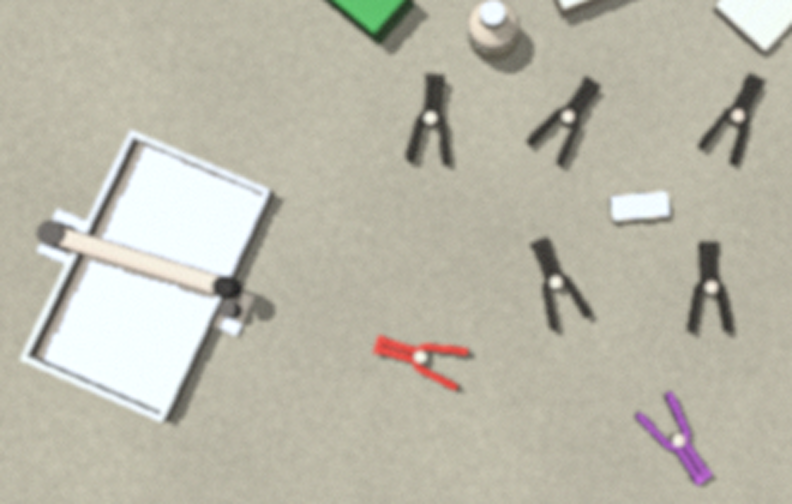

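The enlarged crop confirms the five black clips with pale pivots, at px (269,199), (326,199), (397,199), (322,268) and (386,270). The red and purple ones are the look-alikes. The lever hinge is at px (112,247) and the tall black knob at (184,269). I go to the knob first.

```bash
cat > go.py <<'E'
import sys,numpy as np
from cell import manip
from scipy.spatial.transform import Rotation as R
def rel(x,y,z,phi=None):
    s=manip.state(); M=R.from_rotvec(s['orientation']).as_matrix(); p=np.array(s['ee_pos']); f=np.degrees(np.arctan2(M[1,0],M[0,0]))
    d=M.T@(np.array([x,y,z])-p); tw=0 if phi is None else (f-phi+180)%360-180
    print('t %.1f tcp %s phi %.1f w %.1fmm F %.1f q6 %.2f'%(s['time'],p.round(1),f,s['width']*85,s['gripper_force'],s['q'][5]),'| to',(x,y,z),'shift m',(d/1000).round(4),'twist %.1f'%tw)
if __name__=='__main__': 
    a=[float(v) for v in sys.argv[1:]]; rel(*a)
E
python3 -m creep '[60,-0.03,-0.014,-0.009,0,60,-0.03,-0.014,-0.009,0,60,-0.03,-0.014,-0.009,0,60,-0.03,-0.014,-0.009,0,60,-0.03,-0.014,-0.009,0,60,-0.03,-0.014,-0.009,0,60,-0.03,-0.014,-0.009,0,60,-0.03,-0.014,-0.009,0]' 20
python3 -m creep '[60,-0.03,-0.014,0.01,0,60,-0.03,-0.014,0.01,0,60,-0.03,-0.014,0.01,0,60,-0.03,-0.014,0.01,0,60,0,0,0,7,60,0,0,0,7,60,0,0,0,7,60,0,0,0,7]'
python3 go.py 452 260 130 135
python3 - <<'E'
from h import *
im=pickle.load(open('top0.pkl','rb'))
for n,(u,v) in dict(A=(269.2,199),B=(326.7,198.5),C=(397.5,198),D=(321.7,267.5),E=(386,269.6)).items(): print(n,onplane(im,u,v,22).round(0)[:2])
c=[(145,205.4),(202.5,229),(158.8,324),(100.4,298.8)]; P=np.array([onplane(im,u,v,25)[:2] for u,v in c]); print('carrier',P.mean(0).round(1),P.round(0).tolist(),'y dir',np.degrees(np.arctan2(*((P[3]-P[0]+P[2]-P[1])[::-1]))))
im=pickle.load(open('scene0.pkl','rb')); W=cloud(im)
m=(W[...,2]>66)&(W[...,2]<95)&(W[...,0]>380)&(W[...,0]<560)&(W[...,1]>180)&(W[...,1]<300); print('scene knob',W[m].mean(0),W[m].min(0),W[m].max(0),m.sum())
E
```

```text
time: 0.77
ee_pos: [358.4, 347.3, 303.6]
orientation: [-0.464, -3.107, 0.0]
wrist_force: [0.8, 1.0, 0.4]
width: 0.603
gripper_force: 0.0
time: 1.43
ee_pos: [456.1, 259.6, 262.8]
orientation: [-1.212, -2.898, 0.001]
wrist_force: [-0.5, 0.0, -0.8]
width: 0.602
gripper_force: 0.0
t 1.4 tcp [456.1 259.6 262.8] phi 134.6 w 51.1mm F 0.0 q6 1.15 | to (452.0, 260.0, 130.0) shift m [ 0.0031 -0.0025  0.1328] twist -0.4
A [600. 102.]
B [602. -16.]
C [ 605. -162.]
D [461.  -6.]
E [ 457. -136.]
carrier [466.3 334. ] [[585.0, 353.0], [537.0, 235.0], [347.0, 315.0], [396.0, 432.0]] y dir 157.2696740788319
scene knob [454.03716913 258.62370577  75.77458046] [444.71501806 251.06373194  66.19036599] [460.58950491 269.12142898  81.65370532] 63
```

```bash
python3 -m creep '[60,0.002,-0.002,0.035,0,60,0,0,0.035,0,60,0,0,0.035,0,60,0,0,0.035,0,60,0,0,0.035,0,60,0,0,0.031,0,60,0,0,0,0,0,0,0,0,0]' 20
python3 -m creep '[0,0,0,0,0,0,0,0,0,0,0,0,0,0,0,0,0,0,0,0,0,0,0,0,0,0,0,0,0,0,0,0,0,0,0,0,0,0,0,0]' 20
python3 go.py 452 260 54
python3 - <<'E'
# arc waypoints about hinge, in tool axes at phi=134.6, from the current tcp
import numpy as np
from cell import manip
p=np.array(manip.state()['ee_pos'][:2]); h=np.array([497.,408.]); r=p-h; print(np.hypot(*r),np.degrees(np.arctan2(r[1],r[0])))
a0=np.arctan2(r[1],r[0]); f=np.radians(134.6); X=np.array([np.cos(f),np.sin(f)]); Y=np.array([np.sin(f),-np.cos(f)]); q=p
for k in range(1,17):
    a=a0+np.radians(91)*k/16; n=h+np.hypot(*r)*np.array([np.cos(a),np.sin(a)]); d=(n-q)/1000; q=n; print(k,round(d@X,4),round(d@Y,4),n.round(0))
E
```

```text
time: 2.1
ee_pos: [452.3, 259.7, 56.6]
orientation: [-1.201, -2.9, 0.004]
wrist_force: [0.7, 0.1, -0.0]
width: 0.474
gripper_force: 0.0
time: 2.77
ee_pos: [453.6, 259.3, 59.4]
orientation: [1.202, 2.9, -0.0]
wrist_force: [-1.4, -6.6, 2.2]
width: 0.198
gripper_force: 21.5
t 2.8 tcp [453.6 259.3  59.4] phi 135.0 w 16.9mm F 21.5 q6 1.15 | to (452.0, 260.0, 54.0) shift m [ 0.0017 -0.0007  0.0054] twist 0.0
154.908773534387 -106.25725838606326
1 -0.013 0.0081 [469. 256.]
2 -0.0122 0.0094 [484. 254.]
3 -0.0112 0.0106 [499. 253.]
4 -0.0101 0.0116 [515. 254.]
5 -0.0089 0.0126 [530. 257.]
6 -0.0076 0.0134 [545. 261.]
7 -0.0062 0.0141 [559. 266.]
8 -0.0048 0.0146 [573. 273.]
9 -0.0033 0.015 [586. 281.]
10 -0.0018 0.0153 [598. 290.]
11 -0.0003 0.0154 [609. 301.]
12 0.0012 0.0153 [619. 313.]
13 0.0027 0.0151 [628. 325.]
14 0.0042 0.0148 [635. 339.]
15 0.0057 0.0143 [642. 353.]
16 0.007 0.0137 [646. 367.]
```

```bash
python3 -m creep '[0,-0.013,0.008,0,0,0,-0.012,0.0095,0,0,0,-0.011,0.0105,0,0,0,-0.010,0.0115,0,0,0,-0.009,0.0125,0,0,0,-0.0075,0.0135,0,0,0,-0.006,0.014,0,0,0,-0.005,0.0145,0,0]' 20
python3 -m creep '[0,-0.0035,0.015,0,0,0,-0.002,0.0155,0,0,0,0,0.0155,0,0,0,0.001,0.0155,0,0,0,0.003,0.015,0,0,0,0.004,0.015,0,0,0,0.0055,0.0145,0,0,0,0.003,0.006,0,0]'
python3 -m creep '[0,0,0,0,0,50,0,0,0,0,50,0,0,0,0,50,0,0,0,0,60,0,0,-0.04,0,60,0,0,-0.04,0,60,0,0,-0.04,0,60,0,0,0,0]'
python3 - <<'E'
from h import *
im=grab('top'); cv2.imwrite('pics/top1.png',np.clip(im['pixels'].astype(float)*1.8,0,255).astype(np.uint8)); pickle.dump(im,open('top1.pkl','wb'))
E
```

```text
time: 3.43
ee_pos: [573.7, 272.9, 59.4]
orientation: [1.204, 2.898, -0.001]
wrist_force: [-0.6, -3.6, -1.7]
width: 0.201
gripper_force: 21.2
time: 4.1
ee_pos: [644.3, 363.0, 59.4]
orientation: [1.201, 2.901, 0.003]
wrist_force: [-3.0, -1.3, 3.2]
width: 0.203
gripper_force: 21.6
time: 4.77
ee_pos: [645.0, 361.8, 186.9]
orientation: [1.2, 2.894, 0.013]
wrist_force: [0.6, 0.3, 1.6]
width: 0.602
gripper_force: 0.0
```

View pics/top1.png

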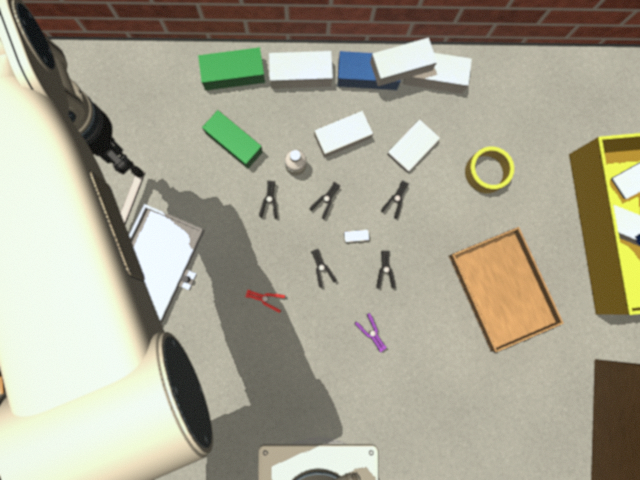

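The lever now points up at px (138,178), so it is fully open. Next is clip A at px (269,199).

```bash
cat > go.py <<'E'
import sys,numpy as np
from cell import manip
from scipy.spatial.transform import Rotation as R
def rel(x,y,z,phi=None):
    s=manip.state(); M=R.from_rotvec(s['orientation']).as_matrix(); p=np.array(s['ee_pos']); f=np.degrees(np.arctan2(M[1,0],M[0,0]))
    w=(np.array([x,y,z])-p)/1000; tw=0 if phi is None else (f-phi+180)%360-180
    g=np.radians(f-tw); d2=[w[0]*np.cos(g)+w[1]*np.sin(g),w[0]*np.sin(g)-w[1]*np.cos(g),-w[2]]
    print('t %.1f tcp %s phi %.1f w %.1fmm F %.1f q6 %.2f'%(s['time'],p.round(1),f,s['width']*85,s['gripper_force'],s['q'][5]),'| to',(x,y,z),'shift now',(M.T@w).round(4),'twist %.1f'%tw,'shift after twist',np.round(d2,4))
if __name__=='__main__': 
    a=[float(v) for v in sys.argv[1:]]; rel(*a)
E
python3 go.py 572 104 120 176
```

```text
t 4.8 tcp [644.5 361.6 183.1] phi 135.0 w 51.0mm F 0.0 q6 1.18 | to (572.0, 104.0, 120.0) shift now [-0.1308 -0.2338  0.0616] twist -41.0 shift after twist [ 0.0543 -0.262   0.0631]
```

```bash
python3 -m creep '[73,-0.0164,-0.0292,0.0077,0,73,-0.0164,-0.0292,0.0077,0,73,-0.0164,-0.0292,0.0077,0,73,-0.0164,-0.0292,0.0077,0,73,-0.0164,-0.0292,0.0077,0,73,-0.0164,-0.0292,0.0077,0,73,-0.0164,-0.0292,0.0077,0,73,-0.0164,-0.0292,0.0077,0]' 20 >/dev/null
python3 -m creep '[73,0,0,0,-6.8,73,0,0,0,-6.8,73,0,0,0,-6.8,73,0,0,0,-6.8,73,0,0,0,-6.8,73,0,0,0,-7,73,0,0,0,0,73,0,0,0,0]' >/dev/null
python3 go.py 572 104 2 176
python3 - <<'E'
from h import *
im=grab('wrist'); print(-im['R'].T@im['t'],im['fx'],im['R'].round(2).tolist()); cv2.imwrite('pics/w1.png',np.clip(im['pixels'].astype(float)*1.6,0,255).astype(np.uint8))
E
```

```text
t 6.2 tcp [570.  103.2 115.2] phi 175.8 w 62.4mm F 0.0 q6 0.11 | to (572.0, 104.0, 2.0) shift now [-0.0021  0.0009  0.1132] twist -0.2 shift after twist [-0.002   0.0009  0.1132]
[489.46562001 110.51997407 257.22948962] 355.4734344214689 [[0.07, 1.0, 0.0], [0.95, -0.07, 0.31], [0.31, -0.02, -0.95]]
```

View pics/w1.png

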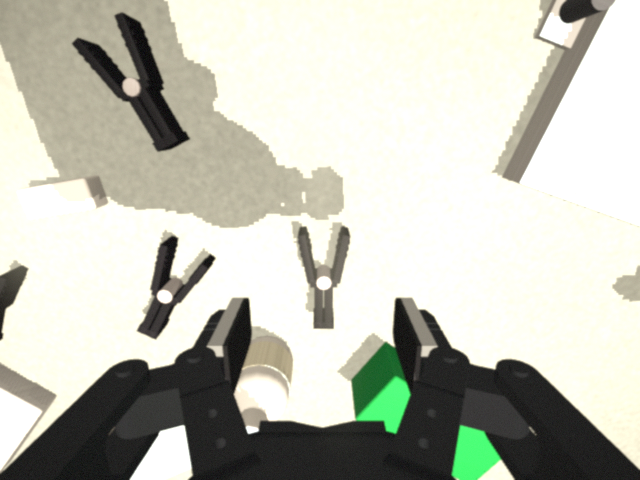

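The wrist view shows clip A upright, pivot at (324,283), wings at (305,230) and (345,230), centred between the fingers. I descend and squeeze it at 20 N.

```bash
python3 -m creep '[73,-0.002,0.001,0.028,0,73,0,0,0.028,0,73,0,0,0.028,0,73,0,0,0.014,0,73,0,0,0.013,0,73,0,0,0,0,73,0,0,0,0,0,0,0,0,0]' 20
python3 -m creep '[0,0,0,0,0,0,0,0,0,0,0,0,0,0,0,0,0,0,0,0,0,0,0,0,0,0,0,0,0,0,0,0,0,0,0,0,0,0,0,0]' 20
python3 -m creep '[0,0,0,0,0,0,0,0,0,0,0,0,0,0,0,0,0,0,0,0,0,0,0,0,0,0,0,0,0,0,0,0,0,0,0,0,0,0,0,0]' 20
python3 go.py 572 104 2 176
```

```text
time: 6.87
ee_pos: [573.0, 104.4, 5.4]
orientation: [0.112, 3.139, 0.0]
wrist_force: [0.2, -0.3, -0.1]
width: 0.603
gripper_force: 0.0
time: 7.53
ee_pos: [573.6, 104.4, 6.5]
orientation: [0.11, 3.137, 0.0]
wrist_force: [-2.5, -1.0, 7.7]
width: 0.262
gripper_force: 19.7
time: 8.2
ee_pos: [573.5, 104.4, 6.5]
orientation: [0.11, 3.137, 0.0]
wrist_force: [-0.8, 0.2, 7.9]
width: 0.265
gripper_force: 19.7
t 8.2 tcp [573.5 104.4   6.5] phi 176.0 w 22.5mm F 19.7 q6 0.11 | to (572.0, 104.0, 2.0) shift now [ 0.0015 -0.0005  0.0045] twist -0.0 shift after twist [ 0.0015 -0.0005  0.0045]
```

A gives way right in (22.5 mm), so it is weak and goes to the reject box.

```bash
python3 -m creep '[0,0,0,-0.02,0,0,0,0,-0.03,0,0,0,0,-0.03,0,0,0,0,-0.035,0,0,0.0068,-0.0368,0,0,0,0.0068,-0.0368,0,0,0,0.0068,-0.0368,0,0,0,0.0068,-0.0368,0,0]' 20
python3 -m creep '[0,0.0068,-0.0368,0,0,0,0.0068,-0.0368,0,0,0,0.0068,-0.0368,0,0,0,0.0068,-0.0368,0,0,0,0.0068,-0.0368,0,0,0,0.0068,-0.0368,0,0,0,0.0068,-0.0368,0,0,0,0.0068,-0.0368,0,0]'
python3 -m creep '[0,0,0,0,7.1,0,0,0,0,7.1,0,0,0,0,7.1,0,0,0,0,7.1,0,0,0,0,7.1,0,0,0,0,7.1,0,0,0,0,7.1,0,0,0,0,7.1]'
python3 -m creep '[0,0,0,0,7.1,0,0,0,0,0,0,0,0,0,0,0,0,0,0,0,0,0,0,0,0,0,0,0,0,0,0,0,0,0,0,0,0,0,0,0]'
python3 go.py 461 -331 9 112
```

```text
time: 8.87
ee_pos: [534.8, -41.7, 120.8]
orientation: [0.109, 3.138, -0.001]
wrist_force: [0.8, 0.3, -0.6]
width: 0.264
gripper_force: 19.7
time: 9.53
ee_pos: [459.7, -332.3, 120.7]
orientation: [0.111, 3.138, -0.002]
wrist_force: [0.7, 0.4, -0.3]
width: 0.26
gripper_force: 19.7
time: 10.2
ee_pos: [460.5, -330.6, 120.5]
orientation: [1.598, 2.703, -0.0]
wrist_force: [-0.0, -0.2, -0.5]
width: 0.258
gripper_force: 19.8
time: 10.87
ee_pos: [460.4, -330.4, 119.7]
orientation: [-1.754, -2.607, -0.0]
wrist_force: [-0.4, -0.2, -0.0]
width: 0.26
gripper_force: 19.8
t 10.9 tcp [ 460.4 -330.4  119.7] phi 112.1 w 22.1mm F 19.8 q6 0.41 | to (461.0, -331.0, 9.0) shift now [-0.0008  0.0003  0.1107] twist 0.1 shift after twist [-0.0007  0.0003  0.1107]
```

```bash
python3 -m creep '[0,0,0,0.035,0,0,0,0,0.035,0,0,0,0,0.03,0,0,0,0,0.008,0,0,0,0,0,0,50,0,0,0,0,55,0,0,0,0,55,0,0,0,0]' 20
python3 -m creep '[55,0,0,0,0,55,0,0,-0.02,0,55,0,0,-0.03,0,55,0,0,-0.035,0,73,0,0,-0.025,0,73,0,0,0,-7,73,0,0,0,-7,73,0,0,0,-7]'
python3 -m creep '[73,0,0,0,-7,73,0,0,0,-7,73,0,0,0,-7,73,0,0,0,-7,73,0,0,0,-7,73,0,0,0,-7,73,0,0,0,0,73,0,0,0,0]' >/dev/null
python3 go.py 430 -136 120 181
```

```text
time: 11.53
ee_pos: [460.9, -330.9, 12.6]
orientation: [1.754, 2.605, -0.0]
wrist_force: [0.7, -0.2, -0.5]
width: 0.546
gripper_force: 0.0
time: 12.2
ee_pos: [460.7, -330.7, 122.9]
orientation: [1.241, 2.884, -0.001]
wrist_force: [-0.7, 0.3, -0.4]
width: 0.728
gripper_force: 0.0
t 12.9 tcp [ 460.4 -330.5  122.1] phi 174.9 w 61.9mm F 0.0 q6 -0.68 | to (430.0, -136.0, 120.0) shift now [0.0477 0.191  0.002 ] twist -6.1 shift after twist [0.027  0.195  0.0021]
```

```bash
python3 -m creep '[73,0.0095,0.038,0,0,73,0.0095,0.038,0,0,73,0.0095,0.038,0,0,73,0.0095,0.038,0,0,73,0.0095,0.038,0,0,73,0,0,0,-6,73,0,0,0,0,73,0,0,0,0]' 20 >/dev/null
python3 - <<'E'
from clips import *
for n in ('top','wrist'):
    im=grab(n); print(n); clips(im,8,30)
E
python3 go.py 430 -136 4 181
```

```text
top
(237, 153) 136 piv [706. 186.] ang 64 L 125 w 9 46 wing28 [694. 161.]
(347, 146) 123 piv [715. -60.] ang -67 L 108 w 6 8 wing28 [704. -34.]
(498, 162) 151 piv [ 685. -375.] ang -138 L 68 w 27 26 wing28 [ 706. -356.]
(476, 182) 153 piv [ 640. -326.] ang 42 L 83 w 27 28 wing28 [ 620. -345.]
(397, 198) 252 piv [ 605. -162.] ang -26 L 79 w 15 37 wing28 [ 580. -149.]
(327, 198) 254 piv [603. -16.] ang -36 L 77 w 16 37 wing28 [580.   1.]
(124, 254) 209 piv [488. 391.] ang -23 L 195 w 4 4 wing28 [463. 402.]
(536, 285) 447 piv [ 433. -440.] ang 10 L 223 w 19 127 wing28 [ 405. -445.]
(321, 267) 248 piv [462.  -5.] ang 22 L 75 w 16 36 wing28 [436. -16.]
(385, 259) 134 piv [ 475. -134.] ang 173 L 43 w 17 13 wing28 [ 502. -138.]
(170, 303) 70 piv [391. 296.] ang -23 L 97 w 2 3 wing28 [365. 307.]
wrist
(392, 102) 69 piv [337. -92.] ang -137 L 17 w 2 2 wing28 [358. -73.]
(504, 251) 729 piv [440.  -1.] ang 15 L 46 w 12 10 wing28 [413.  -9.]
(489, 288) 1359 piv [464. -11.] ang -143 L 85 w 8 19 wing28 [486.   5.]
(55, 259) 320 piv [ 453. -340.] ang -56 L 51 w 7 2 wing28 [ 438. -317.]
(9, 292) 390 piv [ 478. -376.] ang -37 L 28 w 8 7 wing28 [ 456. -360.]
(64, 290) 753 piv [ 475. -335.] ang -77 L 54 w 9 11 wing28 [ 469. -308.]
(289, 400) 346 piv [ 578. -162.] ang 166 L 43 w 7 7 wing28 [ 605. -169.]
(316, 410) 437 piv [ 587. -139.] ang 145 L 39 w 11 12 wing28 [ 610. -155.]
t 13.6 tcp [ 429.8 -138.   121.8] phi -179.2 w 62.1mm F 0.0 q6 -0.51 | to (430.0, -136.0, 4.0) shift now [-0.0002  0.002   0.1178] twist -0.2 shift after twist [-0.0003  0.002   0.1178]
```

```bash
python3 -m creep '[73,0,0.002,0.03,0,73,0,0,0.03,0,73,0,0,0.03,0,73,0,0,0.014,0,73,0,0,0.013,0,73,0,0,0,0,0,0,0,0,0,0,0,0,0,0]' 20 >/dev/null
python3 -m creep '[0,0,0,0,0,0,0,0,0,0,0,0,0,0,0,0,0,0,0,0,0,0,0,0,0,0,0,0,0,0,0,0,0,0,0,0,0,0,0,0]' 20
python3 -m creep '[0,0,0,0,0,0,0,0,0,0,0,0,0,0,0,0,0,0,0,0,0,0,0,0,0,0,0,0,0,0,0,0,0,0,0,0,0,0,0,0]' 20
python3 go.py 466 334 120 247
```

```text
time: 14.97
ee_pos: [430.2, -136.0, 6.2]
orientation: [-0.028, 3.139, -0.003]
wrist_force: [-1.1, -1.2, 5.4]
width: 0.262
gripper_force: 19.6
time: 15.63
ee_pos: [430.2, -136.0, 6.2]
orientation: [-0.028, 3.139, -0.003]
wrist_force: [-1.8, -0.9, 6.1]
width: 0.261
gripper_force: 19.6
t 15.6 tcp [ 430.2 -136.     6.2] phi -179.0 w 22.2mm F 19.6 q6 -0.51 | to (466.0, 334.0, 120.0) shift now [-0.0445  0.4691 -0.1147] twist -66.0 shift after twist [-0.4467  0.1507 -0.1138]
```

E is weak as well (22.2 mm), so it goes to the near end of the reject box.

```bash
python3 -m creep '[0,0,0,-0.02,0,0,0,0,-0.03,0,0,0,0,-0.03,0,0,0,0,-0.035,0,0,0.0112,-0.0338,0,0,0,0.0112,-0.0338,0,0,0,0.0112,-0.0338,0,0,0,0.0112,-0.0338,0,0]' 20
python3 -m creep '[0,0.0112,-0.0338,0,0,0,0.0112,-0.0338,0,0,0,0.0112,-0.0338,0,0,0,0,0,0,7,0,0,0,0,7,0,0,0,0,7,0,0,0,0,7,0,0,0,0,7]'
python3 -m creep '[0,0,0,0,7,0,0,0,0,7,0,0,0,0,7,0,0,0,0,7,0,0,0,0,6,0,0,0,0,0,0,0,0,0,0,0,0,0,0,0]'
python3 go.py 355 -374 9 112
```

```text
time: 16.3
ee_pos: [386.8, -272.7, 121.3]
orientation: [-0.03, 3.139, -0.003]
wrist_force: [1.0, 0.9, -0.2]
width: 0.259
gripper_force: 19.7
time: 16.97
ee_pos: [355.4, -373.6, 120.8]
orientation: [0.927, 3.001, -0.002]
wrist_force: [-0.1, -0.2, -0.6]
width: 0.257
gripper_force: 19.8
time: 17.63
ee_pos: [355.5, -373.3, 120.2]
orientation: [1.75, 2.608, -0.001]
wrist_force: [-0.2, 0.9, 0.1]
width: 0.261
gripper_force: 19.8
t 17.6 tcp [ 355.5 -373.3  120.2] phi 112.3 w 22.2mm F 19.8 q6 0.21 | to (355.0, -374.0, 9.0) shift now [-0.0004 -0.0007  0.1112] twist 0.3 shift after twist [-0.0005 -0.0007  0.1112]
```

```bash
python3 -m creep '[0,0,0,0.035,0,0,0,0,0.035,0,0,0,0,0.03,0,0,0,0,0.01,0,0,0,0,0,0,50,0,0,0,0,55,0,0,0,0,55,0,0,0,0]' 20
python3 -m creep '[55,0,0,0,0,55,0,0,-0.02,0,55,0,0,-0.03,0,55,0,0,-0.035,0,73,0,0,-0.025,0,73,0,0,0,-7,73,0,0,0,-7,73,0,0,0,-7]'
python3 -m creep '[73,0,0,0,-7,73,0,0,0,-7,73,0,0,0,-7,73,0,0,0,0,73,0,0,0,0,73,0,0,0,0,73,0,0,0,0,73,0,0,0,0]' >/dev/null
python3 -c "
from clips import *
im=grab('top'); clips(im,8,30)"
python3 go.py 580 -150 120 154
```

```text
time: 18.3
ee_pos: [355.8, -373.7, 10.6]
orientation: [1.753, 2.605, -0.001]
wrist_force: [-0.6, -0.2, 0.4]
width: 0.551
gripper_force: 0.0
time: 18.97
ee_pos: [355.6, -373.4, 120.9]
orientation: [1.24, 2.884, -0.002]
wrist_force: [-0.0, 0.6, -0.8]
width: 0.733
gripper_force: 0.0
(238, 153) 130 piv [706. 186.] ang 65 L 126 w 9 46 wing28 [694. 161.]
(347, 146) 112 piv [715. -60.] ang -67 L 108 w 5 8 wing28 [704. -34.]
(498, 161) 150 piv [ 687. -375.] ang -136 L 66 w 26 23 wing28 [ 707. -355.]
(476, 182) 147 piv [ 638. -328.] ang 46 L 80 w 24 24 wing28 [ 618. -348.]
(397, 198) 248 piv [ 605. -162.] ang -27 L 77 w 15 37 wing28 [ 580. -149.]
(331, 197) 176 piv [600. -22.] ang 161 L 78 w 17 7 wing28 [626. -31.]
(317, 203) 70 piv [595.   4.] ang -43 L 41 w 6 8 wing28 [575.  23.]
(124, 255) 192 piv [489. 391.] ang -23 L 195 w 4 4 wing28 [463. 402.]
(532, 266) 287 piv [ 467. -435.] ang -157 L 157 w 10 8 wing28 [ 493. -424.]
(321, 267) 249 piv [462.  -5.] ang 22 L 75 w 16 36 wing28 [436. -16.]
(472, 304) 251 piv [ 392. -308.] ang -158 L 208 w 5 5 wing28 [ 418. -297.]
(494, 264) 259 piv [ 470. -358.] ang -69 L 79 w 15 36 wing28 [ 460. -331.]
(510, 326) 87 piv [ 346. -384.] ang -62 L 37 w 8 10 wing28 [ 333. -359.]
(520, 338) 70 piv [ 318. -395.] ang 112 L 85 w 6 2 wing28 [ 329. -421.]
t 19.7 tcp [ 355.4 -373.2  119.7] phi 154.0 w 62.1mm F 0.0 q6 -0.52 | to (580.0, -150.0, 120.0) shift now [-0.1041  0.299  -0.0003] twist 0.0 shift after twist [-0.104   0.299  -0.0003]
```

```bash
python3 -m creep '[73,-0.013,0.0374,0,0,73,-0.013,0.0374,0,0,73,-0.013,0.0374,0,0,73,-0.013,0.0374,0,0,73,-0.013,0.0374,0,0,73,-0.013,0.0374,0,0,73,-0.013,0.0374,0,0,73,-0.013,0.0374,0,0]' 20 >/dev/null
python3 -m creep '[73,0,0,0.01,0,73,0,0,0.02,0,73,0,0,0.02,0,73,0,0,0,0,73,0,0,0,0,73,0,0,0,0,73,0,0,0,0,73,0,0,0,0]' >/dev/null
python3 go.py 580 -150 4 154
```

```text
t 21.0 tcp [ 580.2 -149.9   70.9] phi 154.1 w 62.2mm F 0.0 q6 0.06 | to (580.0, -150.0, 4.0) shift now [ 0.0003 -0.0002  0.0669] twist 0.1 shift after twist [ 0.0002 -0.0001  0.0669]
```

```bash
python3 -m creep '[73,0,0,0.02,0,73,0,0,0.02,0,73,0,0,0.015,0,73,0,0,0.012,0,73,0,0,0,0,73,0,0,0,0,0,0,0,0,0,0,0,0,0,0]' 20 >/dev/null
python3 -m creep '[0,0,0,0,0,0,0,0,0,0,0,0,0,0,0,0,0,0,0,0,0,0,0,0,0,0,0,0,0,0,0,0,0,0,0,0,0,0,0,0]' 20
python3 -m creep '[0,0,0,0,0,0,0,0,0,0,0,0,0,0,0,0,0,0,0,0,0,0,0,0,0,0,0,0,0,0,0,0,0,0,0,0,0,0,0,0]' 20
python3 go.py 466 334 120 247
```

```text
time: 22.35
ee_pos: [580.4, -149.7, 4.3]
orientation: [0.704, 3.059, -0.001]
wrist_force: [-1.4, 0.7, 6.3]
width: 0.395
gripper_force: 19.4
time: 23.02
ee_pos: [580.4, -149.7, 4.3]
orientation: [0.704, 3.059, -0.001]
wrist_force: [-2.2, 0.4, 6.5]
width: 0.397
gripper_force: 19.4
t 23.0 tcp [ 580.4 -149.7    4.3] phi 154.1 w 33.7mm F 19.4 q6 0.06 | to (466.0, 334.0, 120.0) shift now [ 0.3139  0.3852 -0.1164] twist -92.9 shift after twist [-0.4006  0.2943 -0.1157]
```

C is firm (33.7 mm at 20 N), so it goes to the carrier.

```bash
python3 -m creep '[0,0,0,0,0,0,0,0,-0.02,0,0,0,0,-0.03,0,0,0,0,-0.035,0,0,0,0,-0.035,0,0,0,0,0,0,0,0,0,0,0,0,0,0,0,0]' 30
python3 -m creep '[0,0.0215,0.03,0,0,0,0.0215,0.03,0,0,0,0.0215,0.03,0,0,0,0.0215,0.03,0,0,0,0.0215,0.03,0,0,0,0.0215,0.03,0,0,0,0.0215,0.03,0,0,0,0.0215,0.03,0,0]'
python3 -m creep '[0,0.0215,0.03,0,0,0,0.0215,0.03,0,0,0,0.0215,0.03,0,0,0,0.0215,0.03,0,0,0,0,0,0,-7.1,0,0,0,0,-7.1,0,0,0,0,-7.1,0,0,0,0,-7.1]'
python3 -m creep '[0,0,0,0,-7.1,0,0,0,0,-7.1,0,0,0,0,-7.1,0,0,0,0,-7.1,0,0,0,0,-7.1,0,0,0,0,-7.1,0,0,0,0,-7.1,0,0,0,0,-7.1]'
python3 go.py 506 287 10 247.3
```

```text
time: 23.68
ee_pos: [579.5, -149.3, 122.8]
orientation: [0.704, 3.061, -0.0]
wrist_force: [0.3, -0.3, -0.2]
width: 0.359
gripper_force: 29.8
time: 24.35
ee_pos: [528.4, 143.1, 121.3]
orientation: [-0.704, -3.059, 0.001]
wrist_force: [1.1, -0.3, 0.2]
width: 0.358
gripper_force: 29.8
time: 25.02
ee_pos: [503.9, 287.3, 120.9]
orientation: [0.079, -3.138, 0.002]
wrist_force: [0.5, -0.7, -1.2]
width: 0.356
gripper_force: 29.8
time: 25.68
ee_pos: [504.1, 286.8, 121.0]
orientation: [1.561, -2.723, -0.001]
wrist_force: [0.4, 0.5, -0.5]
width: 0.353
gripper_force: 29.8
t 25.7 tcp [504.1 286.8 121. ] phi -120.4 w 30.0mm F 29.8 q6 -0.67 | to (506.0, 287.0, 10.0) shift now [-0.0014 -0.0017  0.111 ] twist -7.7 shift after twist [-0.0009 -0.0016  0.111 ]
```

```bash
python3 -m creep '[0,-0.001,-0.002,0,-3.9,0,0,0,0,-3.8,0,0,0,0.03,0,0,0,0,0.03,0,0,0,0,0,0,0,0,0,0,0,0,0,0,0,0,0,0,0,0,0]' 30
python3 - <<'E'
from h import *
im=grab('wrist'); cv2.imwrite('pics/w2.png',np.clip(im['pixels'].astype(float)*1.6,0,255).astype(np.uint8))
E
python3 go.py 506 287 10.5 247.3
```

```text
time: 26.35
ee_pos: [507.9, 287.2, 64.1]
orientation: [-1.733, 2.618, -0.001]
wrist_force: [-0.2, 0.2, -0.1]
width: 0.353
gripper_force: 29.9
t 26.4 tcp [507.9 287.3  64.2] phi -113.0 w 30.5mm F 29.9 q6 -0.80 | to (506.0, 287.0, 10.5) shift now [0.0011 0.0017 0.0536] twist -0.3 shift after twist [0.001  0.0017 0.0537]
```

View pics/w2.png

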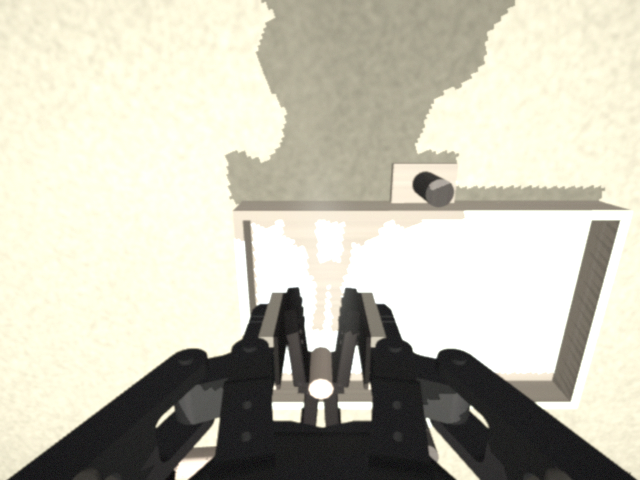

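The wrist view shows clip C straight between the pads, pivot at (320,385), above the left third of the tray with clear walls. I lower and release it.

```bash
python3 -m creep '[0,0.001,0.0017,0.02,0,0,0,0,0.02,0,0,0,0,0.01,0,0,0,0,0.004,0,0,0,0,0,0,0,0,0,0,0,0,0,0,0,0,0,0,0,0,0]' 30
python3 -m creep '[46,0,0,0,0,49,0,0,0,0,49,0,0,0,0,49,0,0,0,0,49,0,0,0,0,49,0,0,-0.01,0,49,0,0,-0.02,0,49,0,0,-0.03,0]' 20
python3 -m creep '[73,0,0,-0.03,0,73,0,0,-0.025,0,73,0,0,0,7,73,0,0,0,7,73,0,0,0,7,73,0,0,0,7,73,0,0,0,7,73,0,0,0,7]' >/dev/null
python3 go.py 580 1 120 145
python3 -c "
from clips import *
im=grab('wrist');cv2.imwrite('pics/w3.png',im['pixels'])
im=grab('top'); clips(im,8,36)"
```

```text
time: 27.07
ee_pos: [505.8, 286.9, 9.7]
orientation: [-1.733, 2.619, -0.001]
wrist_force: [-0.9, 0.3, 6.6]
width: 0.355
gripper_force: 30.4
time: 27.73
ee_pos: [503.8, 286.2, 67.9]
orientation: [1.731, -2.616, -0.001]
wrist_force: [-0.1, 0.5, -0.0]
width: 0.491
gripper_force: 0.0
t 28.4 tcp [505.1 286.7 124.5] phi -155.4 w 62.2mm F 0.0 q6 -0.06 | to (580.0, 1.0, 120.0) shift now [ 0.0511 -0.2909  0.0045] twist 59.6 shift after twist [-0.2252 -0.1911  0.0045]
(239, 153) 165 piv [706. 186.] ang 65 L 126 w 10 50 wing28 [694. 160.]
(347, 146) 103 piv [715. -60.] ang -66 L 105 w 4 5 wing28 [703. -34.]
(497, 158) 132 piv [ 695. -371.] ang 59 L 54 w 16 18 wing28 [ 680. -395.]
(478, 186) 130 piv [ 632. -334.] ang -122 L 70 w 17 16 wing28 [ 646. -310.]
(330, 197) 172 piv [599. -21.] ang 161 L 78 w 17 7 wing28 [626. -31.]
(316, 203) 61 piv [595.   3.] ang -44 L 41 w 4 7 wing28 [575.  23.]
(538, 281) 369 piv [ 444. -442.] ang 19 L 204 w 9 68 wing28 [ 417. -451.]
(173, 243) 93 piv [511. 294.] ang -61 L 43 w 24 12 wing28 [497. 318.]
(321, 267) 230 piv [462.  -5.] ang 22 L 75 w 14 35 wing28 [436. -15.]
(472, 303) 226 piv [ 392. -308.] ang 22 L 207 w 5 5 wing28 [ 366. -318.]
(494, 264) 245 piv [ 470. -357.] ang -69 L 79 w 15 36 wing28 [ 460. -331.]
(517, 316) 280 piv [ 366. -399.] ang -66 L 79 w 16 37 wing28 [ 354. -374.]
```

```bash
python3 -m creep '[73,0.0064,-0.0364,0,0,73,0.0064,-0.0364,0,0,73,0.0064,-0.0364,0,0,73,0.0064,-0.0364,0,0,73,0.0064,-0.0364,0,0,73,0.0064,-0.0364,0,0,73,0.0064,-0.0364,0,0,73,0.0064,-0.0364,0,0]' 20 >/dev/null
python3 -m creep '[73,0,0,0,7,73,0,0,0,7,73,0,0,0,7,73,0,0,0,7,73,0,0,0,7,73,0,0,0,7,73,0,0,0,7,73,0,0,0,7]' >/dev/null
python3 -m creep '[73,0,0,0.02,4.6,73,0,0,0.02,0,73,0,0,0,0,73,0,0,0,0,73,0,0,0,0,73,0,0,0,0,73,0,0,0,0,73,0,0,0,0]' >/dev/null
python3 go.py 580 1 4 144
python3 -c "
from h import *
im=grab('wrist'); cv2.imwrite('pics/w4.png',np.clip(im['pixels'].astype(float)*1.6,0,255).astype(np.uint8))"
```

```text
t 30.5 tcp [582.2   1.1  84.5] phi 144.4 w 62.1mm F 0.0 q6 0.48 | to (580.0, 1.0, 4.0) shift now [ 0.0018 -0.0014  0.0805] twist 0.4 shift after twist [ 0.0017 -0.0014  0.0805]
```

View pics/w4.png

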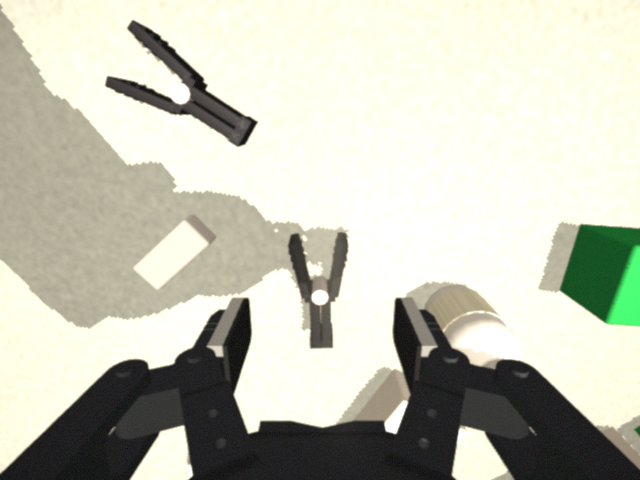

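View pics/w3.png

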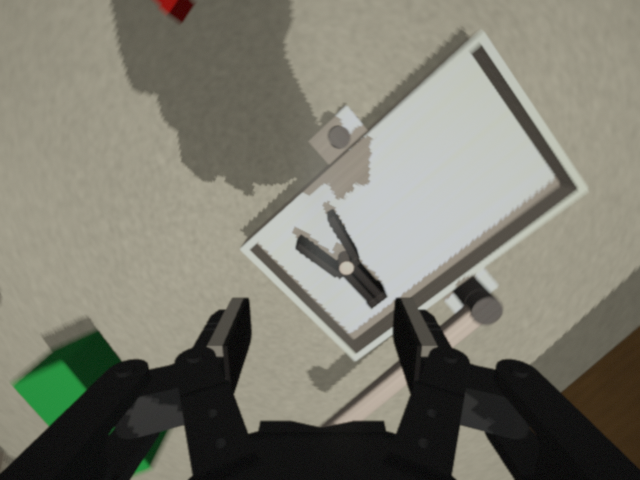

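C lies flat in the carrier (pivot 346,268), and B is centred between the fingers (pivot 320,297). I descend and squeeze B.

```bash
python3 -m creep '[73,0.002,-0.0014,0.025,0,73,0,0,0.025,0,73,0,0,0.018,0,73,0,0,0.012,0,73,0,0,0,0,73,0,0,0,0,0,0,0,0,0,0,0,0,0,0]' 20 >/dev/null
python3 -m creep '[0,0,0,0,0,0,0,0,0,0,0,0,0,0,0,0,0,0,0,0,0,0,0,0,0,0,0,0,0,0,0,0,0,0,0,0,0,0,0,0]' 20
python3 -m creep '[0,0,0,0,0,0,0,0,0,0,0,0,0,0,0,0,0,0,0,0,0,0,0,0,0,0,0,0,0,0,0,0,0,0,0,0,0,0,0,0]' 20
python3 go.py 405 329.5 120 247.3
```

```text
time: 31.88
ee_pos: [580.1, 1.2, 5.3]
orientation: [0.96, 2.989, 0.001]
wrist_force: [-0.4, 1.1, 6.4]
width: 0.401
gripper_force: 19.4
time: 32.55
ee_pos: [580.1, 1.2, 5.3]
orientation: [0.959, 2.989, 0.001]
wrist_force: [-0.7, 0.7, 5.4]
width: 0.395
gripper_force: 19.4
t 32.5 tcp [580.1   1.2   5.3] phi 144.4 w 33.6mm F 19.4 q6 0.48 | to (405.0, 329.5, 120.0) shift now [ 0.3333  0.1652 -0.1152] twist -102.9 shift after twist [-0.2353  0.2883 -0.1147]
```

B is firm (33.6 mm). It goes to the near slot of the carrier.

```bash
python3 -m creep '[0,0,0,0,0,0,0,0,-0.02,0,0,0,0,-0.03,0,0,0,0,-0.035,0,0,0,0,-0.03,0,0,0.0333,0.0165,0,0,0,0.0333,0.0165,0,0,0,0.0333,0.0165,0,0]' 30
python3 -m creep '[0,0.0333,0.0165,0,0,0,0.0333,0.0165,0,0,0,0.0333,0.0165,0,0,0,0.0333,0.0165,0,0,0,0.0333,0.0165,0,0,0,0.0333,0.0165,0,0,0,0.0333,0.0165,0,0,0,0,0,0,-7]'
python3 -m creep '[0,0,0,0,-7,0,0,0,0,-7,0,0,0,0,-7,0,0,0,0,-7,0,0,0,0,-7,0,0,0,0,-7,0,0,0,0,-7,0,0,0,0,-7]'
python3 -m creep '[0,0,0,0,-7,0,0,0,0,-7,0,0,0,0,-7,0,0,0,0,-7,0,0,0,0,-7,0,0,0,0.03,0,0,0,0,0.03,0,0,0,0,0,0]'
python3 go.py 404.5 329.4 10.5 247.3
```

```text
time: 33.22
ee_pos: [526.8, 100.1, 120.1]
orientation: [0.962, 2.988, 0.002]
wrist_force: [-0.2, 0.1, 0.1]
width: 0.354
gripper_force: 29.8
time: 33.88
ee_pos: [401.8, 333.7, 119.7]
orientation: [-0.779, -3.043, -0.004]
wrist_force: [0.8, -1.1, -0.2]
width: 0.353
gripper_force: 29.8
time: 34.55
ee_pos: [404.8, 329.3, 119.6]
orientation: [-0.753, 3.049, 0.001]
wrist_force: [-0.3, -0.6, -1.0]
width: 0.356
gripper_force: 29.8
time: 35.22
ee_pos: [402.5, 327.9, 55.3]
orientation: [1.624, -2.682, -0.0]
wrist_force: [-1.2, -0.1, -0.8]
width: 0.353
gripper_force: 30.0
t 35.2 tcp [402.5 327.9  55.3] phi -117.6 w 30.0mm F 30.0 q6 -0.57 | to (404.5, 329.4, 10.5) shift now [-0.0025 -0.0012  0.0447] twist -4.9 shift after twist [-0.0022 -0.0012  0.0448]
```

```bash
python3 -m creep '[0,-0.0022,-0.0012,0.01,-4.9,0,0,0,0.02,0,0,0,0,0.01,0,0,0,0,0.005,0,0,0,0,0,0,0,0,0,0,0,0,0,0,0,0,0,0,0,0,0]' 30
python3 -m creep '[46,0,0,0,0,49,0,0,0,0,49,0,0,0,0,49,0,0,0,0,49,0,0,0,0,49,0,0,-0.01,0,49,0,0,-0.02,0,49,0,0,-0.03,0]' 20
python3 -m creep '[73,0,0,-0.03,0,73,0,0,-0.025,0,73,0,0,0,7,73,0,0,0,7,73,0,0,0,7,73,0,0,0,7,73,0,0,0,7,73,0,0,0,7]' >/dev/null
python3 -c "
from clips import *
im=grab('wrist');cv2.imwrite('pics/w5.png',im['pixels'])
im=grab('top'); clips(im,8,36)"
python3 go.py 436 -16 120 202
```

```text
time: 35.88
ee_pos: [407.2, 330.8, 14.6]
orientation: [-1.74, 2.614, -0.0]
wrist_force: [-0.5, 0.6, -0.8]
width: 0.357
gripper_force: 29.9
time: 36.55
ee_pos: [405.5, 329.8, 73.1]
orientation: [1.738, -2.612, -0.0]
wrist_force: [0.6, 0.4, -0.1]
width: 0.493
gripper_force: 0.0
(239, 153) 169 piv [707. 187.] ang 64 L 126 w 11 48 wing28 [695. 161.]
(347, 147) 113 piv [715. -61.] ang -66 L 107 w 5 5 wing28 [704. -35.]
(498, 160) 165 piv [ 690. -375.] ang -131 L 62 w 25 23 wing28 [ 708. -354.]
(477, 184) 160 piv [ 634. -331.] ang -127 L 74 w 20 19 wing28 [ 651. -309.]
(132, 238) 111 piv [521. 378.] ang -23 L 126 w 4 5 wing28 [495. 388.]
(154, 234) 84 piv [526. 334.] ang -115 L 30 w 12 10 wing28 [538. 360.]
(536, 284) 402 piv [ 436. -440.] ang 12 L 219 w 17 117 wing28 [ 408. -446.]
(172, 242) 105 piv [510. 296.] ang 68 L 42 w 22 34 wing28 [500. 270.]
(321, 267) 241 piv [462.  -5.] ang 22 L 75 w 16 36 wing28 [436. -16.]
(471, 303) 234 piv [ 392. -307.] ang -158 L 207 w 5 5 wing28 [ 418. -297.]
(494, 264) 249 piv [ 470. -357.] ang -70 L 79 w 15 36 wing28 [ 460. -331.]
(517, 316) 288 piv [ 366. -399.] ang -67 L 79 w 16 37 wing28 [ 355. -373.]
t 37.3 tcp [406.8 330.6 129.4] phi -154.8 w 61.9mm F 0.0 q6 0.08 | to (436.0, -16.0, 120.0) shift now [ 0.1209 -0.3261  0.0093] twist 3.2 shift after twist [ 0.1027 -0.3323  0.0094]
```

View pics/w5.png

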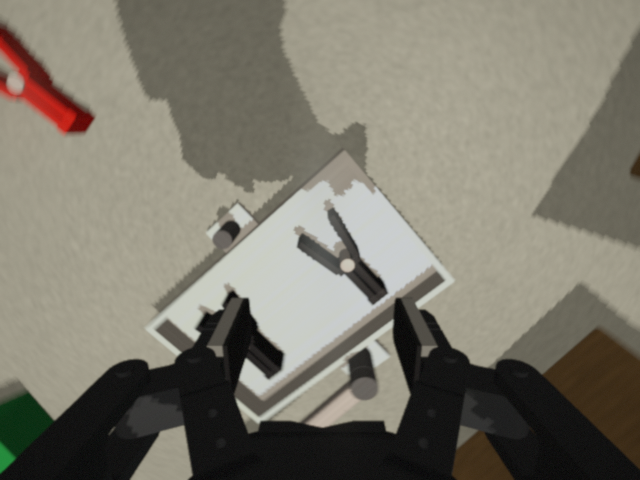

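Both firm clips lie in the tray, B at (347,265) and C at left (255,350). Clip D is last.

```bash
python3 -m creep '[73,0.0121,-0.0326,0,0,73,0.0121,-0.0326,0,0,73,0.0121,-0.0326,0,0,73,0.0121,-0.0326,0,0,73,0.0121,-0.0326,0,0,73,0.0121,-0.0326,0,0,73,0.0121,-0.0326,0,0,73,0.0121,-0.0326,0,0]' 20 >/dev/null
python3 -m creep '[73,0.0121,-0.0326,0,0,73,0.0121,-0.0326,0,0,73,0,0,0.02,3.2,73,0,0,0.02,0,73,0,0,0,0,73,0,0,0,0,73,0,0,0,0,73,0,0,0,0]' >/dev/null
python3 go.py 436 -16 4 202
```

```text
t 38.6 tcp [437.3 -15.6  89.9] phi -157.8 w 62.0mm F 0.0 q6 -0.62 | to (436.0, -16.0, 4.0) shift now [0.0015 0.0002 0.0859] twist 0.2 shift after twist [0.0014 0.0001 0.0859]
```

```bash
python3 -m creep '[73,0.0015,0,0.025,0,73,0,0,0.025,0,73,0,0,0.02,0,73,0,0,0.016,0,73,0,0,0,0,73,0,0,0,0,0,0,0,0,0,0,0,0,0,0]' 20 >/dev/null
python3 -m creep '[0,0,0,0,0,0,0,0,0,0,0,0,0,0,0,0,0,0,0,0,0,0,0,0,0,0,0,0,0,0,0,0,0,0,0,0,0,0,0,0]' 20
python3 -m creep '[0,0,0,0,0,0,0,0,0,0,0,0,0,0,0,0,0,0,0,0,0,0,0,0,0,0,0,0,0,0,0,0,0,0,0,0,0,0,0,0]' 20
python3 go.py 477 360 120 67.3; python3 go.py 409 -352 120 112
```

```text
time: 39.98
ee_pos: [436.3, -16.6, 4.3]
orientation: [-0.602, 3.081, -0.002]
wrist_force: [-1.4, -0.7, 10.4]
width: 0.265
gripper_force: 19.1
time: 40.65
ee_pos: [436.3, -16.6, 4.3]
orientation: [-0.602, 3.081, -0.002]
wrist_force: [-1.7, 1.0, 10.4]
width: 0.261
gripper_force: 19.1
t 40.6 tcp [436.3 -16.6   4.3] phi -157.9 w 22.2mm F 19.1 q6 -0.62 | to (477.0, 360.0, 120.0) shift now [-0.1797  0.3334 -0.1158] twist 134.8 shift after twist [ 0.3631 -0.1078 -0.1157]
t 40.6 tcp [436.3 -16.6   4.3] phi -157.9 w 22.2mm F 19.1 q6 -0.62 | to (409.0, -352.0, 120.0) shift now [ 0.1512 -0.3006 -0.1155] twist 90.1 shift after twist [-0.3007 -0.151  -0.1157]
```

D is weak (22.2 mm). It goes to the middle slot of the reject box.

```bash
python3 -m creep '[0,0,0,-0.02,0,0,0,0,-0.03,0,0,0,0,-0.035,0,0,0,0,-0.035,0,0,0.0152,-0.03,0,0,0,0.0152,-0.03,0,0,0,0.0152,-0.03,0,0,0,0.0152,-0.03,0,0]' 20
python3 -m creep '[0,0.0152,-0.03,0,0,0,0.0152,-0.03,0,0,0,0.0152,-0.03,0,0,0,0.0152,-0.03,0,0,0,0.0152,-0.03,0,0,0,0.0152,-0.03,0,0,0,0,0,0,7,0,0,0,0,7]'
python3 -m creep '[0,0,0,0,7,0,0,0,0,7,0,0,0,0,7,0,0,0,0,7,0,0,0,0,7,0,0,0,0,7,0,0,0,0,7,0,0,0,0,7]'
python3 -m creep '[0,0,0,0,7,0,0,0,0,7,0,0,0,0,6,0,0,0,0,0,0,0,0,0,0,0,0,0,0,0,0,0,0,0,0,0,0,0,0,0]'
python3 go.py 407.5 -352 9 112
```

```text
time: 41.32
ee_pos: [424.0, -151.8, 124.1]
orientation: [-0.603, 3.081, -0.003]
wrist_force: [1.2, -0.7, -0.6]
width: 0.259
gripper_force: 19.8
time: 41.98
ee_pos: [406.9, -353.7, 123.2]
orientation: [-0.21, 3.134, -0.001]
wrist_force: [0.4, 0.5, -0.7]
width: 0.261
gripper_force: 19.8
time: 42.65
ee_pos: [407.4, -351.7, 123.7]
orientation: [1.283, 2.866, -0.001]
wrist_force: [0.0, 1.0, -1.9]
width: 0.262
gripper_force: 19.8
time: 43.32
ee_pos: [407.3, -351.5, 122.8]
orientation: [1.752, 2.607, 0.0]
wrist_force: [0.2, 0.2, 1.2]
width: 0.261
gripper_force: 19.8
t 43.3 tcp [ 407.3 -351.5  122.8] phi 112.2 w 22.2mm F 19.8 q6 0.32 | to (407.5, -352.0, 9.0) shift now [-0.0005  0.      0.1138] twist 0.2 shift after twist [-0.0005  0.      0.1138]
```

```bash
python3 -m creep '[0,0,0,0.035,0,0,0,0,0.035,0,0,0,0,0.03,0,0,0,0,0.013,0,0,0,0,0,0,40,0,0,0,0,49,0,0,0,0,49,0,0,0,0]' 20
python3 -m creep '[49,0,0,0,0,49,0,0,0,0,49,0,0,-0.015,0,49,0,0,-0.03,0,49,0,0,-0.035,0,60,0,0,-0.04,0,60,0,0,-0.04,0,60,0,0,0,0]'
python3 -m creep '[60,0,0.04,0,0,60,0,0.04,0,0,60,0,0.04,0,0,60,0,0.04,0,0,60,0,0.04,0,0,60,0,0,0,0,60,0,0,0,0,60,0,0,0,0]'
python3 - <<'E'
from clips import *
t=grab('top'); clips(t,8,36); s=grab('scene')
for n,im in (('top2',t),('scene2',s)): cv2.imwrite(f'pics/{n}.png',np.clip(im['pixels'].astype(float)*1.8,0,255).astype(np.uint8))
E
```

```text
time: 43.98
ee_pos: [407.6, -352.0, 10.3]
orientation: [1.753, 2.605, -0.001]
wrist_force: [-0.7, 0.2, 0.0]
width: 0.494
gripper_force: 0.0
time: 44.65
ee_pos: [409.2, -353.7, 177.7]
orientation: [1.748, 2.597, -0.005]
wrist_force: [0.1, 0.7, 0.5]
width: 0.599
gripper_force: 0.0
time: 45.32
ee_pos: [592.4, -276.1, 169.4]
orientation: [-1.753, -2.606, 0.0]
wrist_force: [-0.6, -0.7, 1.4]
width: 0.6
gripper_force: 0.0
(238, 153) 180 piv [707. 187.] ang 65 L 129 w 10 49 wing28 [695. 162.]
(347, 146) 129 piv [715. -60.] ang -67 L 108 w 5 8 wing28 [704. -34.]
(473, 183) 80 piv [ 640. -319.] ang 37 L 33 w 10 11 wing28 [ 617. -336.]
(124, 255) 214 piv [488. 391.] ang -23 L 196 w 4 6 wing28 [462. 402.]
(165, 239) 215 piv [517. 312.] ang 68 L 78 w 12 34 wing28 [506. 286.]
(182, 278) 171 piv [440. 274.] ang -23 L 206 w 3 3 wing28 [414. 285.]
(140, 288) 248 piv [418. 358.] ang 66 L 79 w 13 34 wing28 [407. 332.]
```

View pics/top2.png

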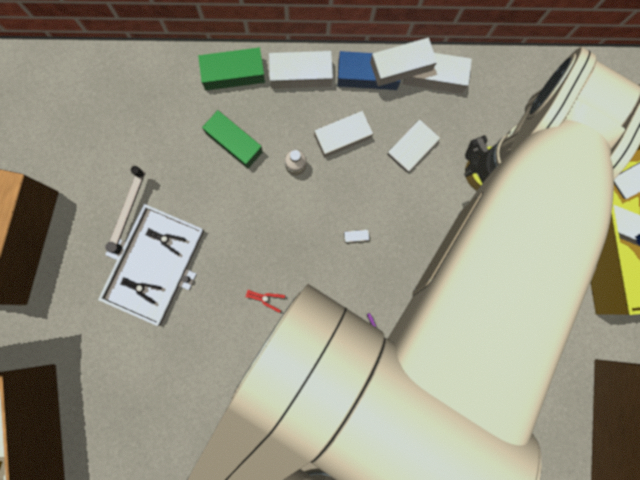

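View pics/scene2.png

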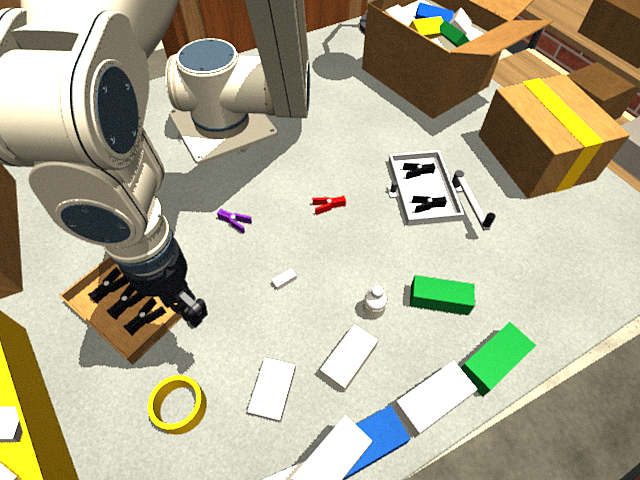

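Everything is sorted: three clips in the reject box, two in the tray (top px (165,239) and (140,288)), lever open. Now I go back to the knob to shut the lever.

```bash
python3 -m creep '[60,0,0,0,-6,60,0,0,0,-6,60,0,0,0,-6,60,0,0,0,-5,60,0,0,0,0,60,0,0,0,0,60,0,0,0,0,60,0,0,0,0]' 20 >/dev/null
python3 go.py 645 362 169 135
python3 - <<'E'
from h import *
im=grab('top'); W=cloud(im)
m=(W[...,2]>66)&(W[...,2]<95)&(W[...,0]>580)&(W[...,0]<700)&(W[...,1]>300)&(W[...,1]<420); print('knob',W[m].mean(0),W[m].min(0),W[m].max(0),m.sum())
E
```

```text
t 46.1 tcp [ 592.3 -276.7  169.9] phi 134.9 w 50.9mm F 0.0 q6 0.22 | to (645.0, 362.0, 169.0) shift now [0.4148 0.4885 0.0008] twist -0.1 shift after twist [0.4143 0.4889 0.0009]
knob [644.0496926  359.57692273  77.97150011] [636.17230881 351.92521854  66.79334227] [652.62763702 368.32725357  83.05224844] 82
```

```bash
python3 -m creep '[60,0.0259,0.0305,0,0,60,0.0259,0.0305,0,0,60,0.0259,0.0305,0,0,60,0.0259,0.0305,0,0,60,0.0259,0.0305,0,0,60,0.0259,0.0305,0,0,60,0.0259,0.0305,0,0,60,0.0259,0.0305,0,0]' 20 >/dev/null
python3 -m creep '[60,0.0259,0.0305,0,0,60,0.0259,0.0305,0,0,60,0.0259,0.0305,0,0,60,0.0259,0.0305,0,0,60,0.0259,0.0305,0,0,60,0.0259,0.0305,0,0,60,0.0259,0.0305,0,0,60,0.0259,0.0305,0,0]' >/dev/null
python3 -m creep '[60,0,0,0,0,60,0,0,0,0,60,0,0,0,0,60,0,0,0,0,60,0,0,0,0,60,0,0,0,0,60,0,0,0,0,60,0,0,0,0]' >/dev/null
python3 go.py 645 361 56 135
```

```text
t 48.1 tcp [643.8 361.1 170. ] phi 135.0 w 51.3mm F 0.0 q6 1.18 | to (645.0, 361.0, 56.0) shift now [-0.0009  0.0007  0.114 ] twist 0.0 shift after twist [-0.0009  0.0008  0.114 ]
```

```bash
python3 -m creep '[60,-0.001,0.001,0.03,0,60,0,0,0.03,0,60,0,0,0.03,0,60,0,0,0.023,0,60,0,0,0,0,0,0,0,0,0,0,0,0,0,0,0,0,0,0,0]' 20 >/dev/null
python3 -m creep '[0,0,0,0,0,0,0,0,0,0,0,0,0,0,0,0,0,0,0,0,0,0,0,0,0,0,0,0,0,0,0,0,0,0,0,0,0,0,0,0]' 20
python3 - <<'E'
from h import *
im=pickle.load(open('top0.pkl','rb')); W=cloud(im); print('rest post',W[278:290:2,184:198:2,2].round(0).tolist(), W[283,190].round(0))
p=np.array(manip.state()['ee_pos'][:2]); h=np.array([497.,408.]); r=p-h; a0=np.arctan2(r[1],r[0]); print(p,np.hypot(*r),np.degrees(a0))
f=np.radians(135); X=np.array([np.cos(f),np.sin(f)]); Y=np.array([np.sin(f),-np.cos(f)]); q=p; N=20
tot=np.radians(-112.7)-a0; print(np.degrees(tot))
for k in range(1,N+1):
    a=a0+tot*k/N; n=h+155*np.array([np.cos(a),np.sin(a)]); d=(n-q)/1000; q=n; print(k,round(d@X,4),round(d@Y,4),n.round(0))
E
```

```text
time: 49.47
ee_pos: [646.1, 362.2, 59.1]
orientation: [1.199, 2.901, 0.004]
wrist_force: [0.5, -1.4, 6.7]
width: 0.204
gripper_force: 21.6
rest post [[30.0, 36.0, 30.0, 10.0, 5.0, 5.0, 2.0], [34.0, 36.0, 30.0, 13.0, 7.0, -3.0, -0.0], [33.0, 32.0, 18.0, 5.0, 9.0, -2.0, 3.0], [7.0, 7.0, 7.0, 5.0, -1.0, -4.0, 1.0], [5.0, 5.0, 7.0, 6.0, -2.0, 2.0, -0.0], [2.0, 6.0, 9.0, 1.0, 1.0, 3.0, 3.0]] [nan nan nan]
[646.05737769 362.22489619] 155.92774600114132 -17.071575713329462
-95.62842428667054
1 -0.0048 -0.0121 [641. 350.]
2 -0.0046 -0.0121 [636. 339.]
3 -0.0036 -0.0124 [629. 327.]
4 -0.0025 -0.0127 [622. 316.]
5 -0.0014 -0.0129 [614. 306.]
6 -0.0004 -0.0129 [605. 297.]
7 0.0007 -0.0129 [596. 288.]
8 0.0018 -0.0128 [585. 281.]
9 0.0028 -0.0126 [574. 274.]
10 0.0039 -0.0123 [563. 268.]
11 0.0049 -0.012 [551. 263.]
12 0.0059 -0.0115 [539. 259.]
13 0.0068 -0.011 [526. 256.]
14 0.0077 -0.0104 [513. 254.]
15 0.0086 -0.0097 [500. 253.]
16 0.0093 -0.009 [487. 253.]
17 0.01 -0.0081 [474. 255.]
18 0.0107 -0.0073 [462. 257.]
19 0.0113 -0.0064 [449. 261.]
20 0.0117 -0.0054 [437. 265.]
```

```bash
python3 -m creep '[0,-0.005,-0.012,0,0,0,-0.0045,-0.012,0,0,0,-0.0035,-0.0125,0,0,0,-0.0025,-0.0127,0,0,0,-0.0015,-0.0129,0,0,0,-0.0005,-0.0129,0,0,0,0.0007,-0.0129,0,0,0,0.0018,-0.0128,0,0]' 20
python3 -m creep '[0,0.0028,-0.0126,0,0,0,0.0039,-0.0123,0,0,0,0.0049,-0.012,0,0,0,0.0059,-0.0115,0,0,0,0.0068,-0.011,0,0,0,0.0077,-0.0104,0,0,0,0.0086,-0.0097,0,0,0,0.0093,-0.009,0,0]'
python3 -m creep '[0,0.01,-0.0081,0,0,0,0.0107,-0.0073,0,0,0,0.0113,-0.0064,0,0,0,0.006,-0.0027,0,0,0,0.0057,-0.0027,0,0,0,0.002,-0.001,0,0,0,0,0,0,0,0,0,0,0,0]'
python3 go.py 437 264 56 135
```

```text
time: 50.13
ee_pos: [586.0, 279.4, 58.6]
orientation: [1.2, 2.899, 0.004]
wrist_force: [3.7, -2.2, 5.3]
width: 0.202
gripper_force: 21.7
time: 50.8
ee_pos: [487.6, 252.5, 58.3]
orientation: [1.2, 2.9, 0.004]
wrist_force: [1.6, 1.2, 4.8]
width: 0.202
gripper_force: 21.8
time: 51.47
ee_pos: [437.7, 264.7, 58.2]
orientation: [1.198, 2.896, 0.004]
wrist_force: [11.8, -4.9, 1.3]
width: 0.201
gripper_force: 21.8
t 51.5 tcp [437.7 264.7  58.2] phi 135.1 w 17.1mm F 21.8 q6 1.17 | to (437.0, 264.0, 56.0) shift now [-0.     -0.001   0.0022] twist 0.1 shift after twist [-0.     -0.001   0.0022]
```

The 12 N reaction means the lever is on its shut stop. I release, lift clear and check.

```bash
python3 -m creep '[50,0,0,0,0,50,0,0,0,0,50,0,0,0,0,50,0,0,-0.02,0,60,0,0,-0.04,0,60,0,0,-0.04,0,60,0,0,-0.04,0,60,0,0,-0.04,0]' 20
python3 -m creep '[60,0,0,-0.02,0,60,0.02,-0.03,0,0,60,0.02,-0.03,0,0,60,0.02,-0.03,0,0,60,0.02,-0.03,0,0,60,0.02,-0.03,0,0,60,0.02,-0.03,0,0,60,0,0,0,0]' >/dev/null
python3 -m creep '[60,0,0,0,0,60,0,0,0,0,60,0,0,0,0,60,0,0,0,0,60,0,0,0,0,60,0,0,0,0,60,0,0,0,0,60,0,0,0,0]'
python3 - <<'E'
from h import *
t=grab('top'); s=grab('scene')
a=np.hstack([t['pixels'][150:380,60:420],]); b=s['pixels'][120:380,40:500]
for n,im in (('end_top',t['pixels']),('end_scene',s['pixels'])): cv2.imwrite(f'pics/{n}.png',np.clip(im.astype(float)*1.8,0,255).astype(np.uint8))
W=cloud(s); m=(W[...,2]>66)&(W[...,2]<95)&(W[...,0]>380)&(W[...,0]<560)&(W[...,1]>180)&(W[...,1]<300); print('knob',W[m].mean(0),m.sum())
E
```

```text
time: 52.13
ee_pos: [433.4, 264.7, 238.6]
orientation: [-1.199, -2.903, 0.0]
wrist_force: [1.8, 0.8, -0.6]
width: 0.598
gripper_force: 0.0
time: 53.47
ee_pos: [222.6, 222.0, 256.5]
orientation: [-1.2, -2.903, 0.001]
wrist_force: [0.9, -0.5, -0.4]
width: 0.596
gripper_force: 0.0
knob [438.35531711 264.49585869  75.52922445] 63
```

View pics/end_top.png

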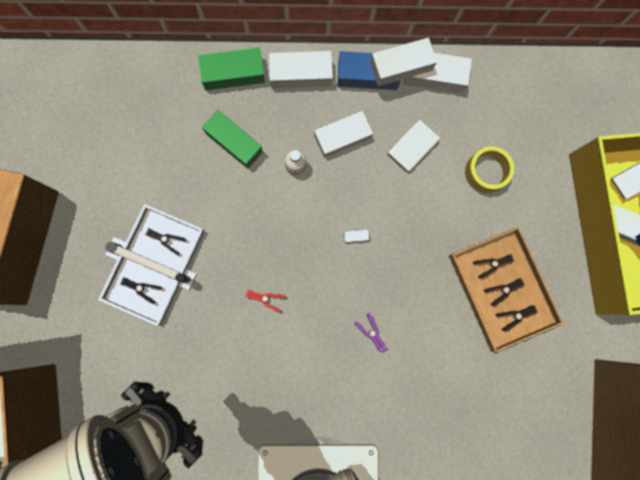

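View pics/end_scene.png

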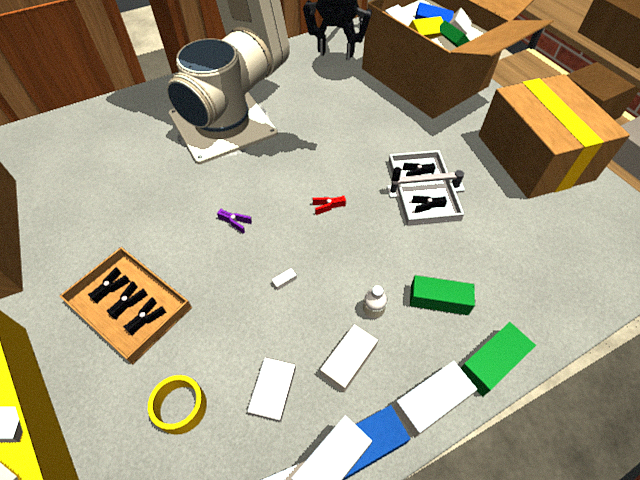

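Both views show the lever shut on its post (top px 185,277), two firm clips in the tray, three weak clips in the box, and the other goods where they were. I hand the job in.

```bash
python3 -c "
from cell import ticket
print(ticket.sign_off())"
```

```text
the job is handed in; nothing more can be done
None
```

I opened the lever, squeezed all five clips, put the two firm ones in the carrier and the three weak ones in the reject box, shut the lever onto its stop, and handed the job in at about 54 s; the sign-off gave no verdict.

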